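Pin up a T-joint tacking jig and squeeze it for the tack

TASK

Slide the bright steel rib plate up out of the slotted rack by its top edge and stand it, without dropping it, on the foot bar between the jig's end guides. Swing the yellow gate shut against it and push the red-headed locking pin down through both lugs until its head sits on the upper one; then take hold of gate and fence together between the fingers from above, squeeze them firmly, and finish still squeezing, so that the joint can be tacked. Leave the red-brown spare plate, the drift punch and the mug where they are.

Things in the scene. Friction and masses are not known exactly. Their poses are not given: they have to be found in the camera images.
- jig: Welding jig, fixed, placed anew each run: dark base plate 300 x 115 x 10 mm. Origin on the table under the rib's seat. x runs along the fence from the lugs (-x end, nearer the robot) to the hinge (+x end); z up; the pinned rib's mid-plane is y = 0; the gate opens to +y. A bare foot bar (190 mm along x, 50 mm wide, top at z = 18 mm) is held down on it by clips.
- rib_seat (a point): Where the rib's lower edge goes, on the foot bar: jig x = y = 0, z = 18 mm. End guides on the fence make a slot from x -49 to 49, y -4 to 8 mm (fence face to lips at both ends), z 22 to 40 mm, flared out above to z = 48 mm. Enter it from above, gate open. In it the rib stays up by itself, perhaps leaning up to 0.2 rad, until the gate presses it flat to the fence.
- fence_top (a point): A point on the top edge (z = 88 mm) of the fence, the fixed half: blue upright plate, jig frame: face y = -4, back y = -14 mm, x -100 to 105, z 20 to 88 mm. Two blue posts behind it at x = -30 and 65 mm (22 mm wide, back to y = -57, up to z = 88 mm); else its back is free. Point: x = -80, y = -9 mm, a good place to pinch it and the shut gate. Its blue lug: x -146 to -100, y -20 to 20, z 56 to 66 mm.
- gate (a joint): Gate angle, rad: 0 = shut (parallel to the fence with the 8 mm rib between, holes in line), growing as the free end swings out to the jig's +y side, at most 1.6. Starts open at 0.7 to 1.25. Slightly stiff hinge: about 1 N at the free end moves it and it stays where left. With no rib it would go 0.05 past 0.
- gate_hinge (a point): Vertical hinge axis of the gate, at its top edge, z = 88 mm; jig x = 115, y = 8 mm; turns with the gate. The gate, the swinging half: yellow bar 8 mm thick, z 50 to 88 mm, along this frame's -x to 219 mm from the axis; inner face own y = -4, outer +4 mm. Shut, it is at jig y 4 to 12 mm: fence, rib and gate are then 26 mm thick in all. On its end a yellow lug 44 x 40 mm, z 68 to 78 mm.
- gate_end (a point): Point on the outer face of the gate at half height (z = 69 mm), 170 mm from the hinge axis: a good place to push it shut. Moves with the gate.
- gate_hole (a point): Centre of the hole in the gate's yellow lug, at the lug's top (z = 78 mm), 240 mm from the hinge axis: vertical through hole 13 mm wide, 1.5 mm chamfer. Moves with the gate.
- fence_hole (a point): Centre of the hole in the fence's blue lug, at the lug's top (z = 66 mm), jig x = -125, y = 0: vertical through hole 13 mm wide, 1.5 mm chamfer. With the gate shut the gate's lug is 2 mm above it.
- rack: Fixed plate rack, placed anew each run: dark base 120 x 130 mm; three slots along own x at own y = -45, 0, 45 mm, floors at z = 12 mm, 10 mm wide between green walls up to z = 50 mm. Rib in one outer slot, spare plate in the other, middle one empty. Origin on the table under its middle.
- rib: The rib: bright bare steel plate 90 (own x) x 8 (own y) x 110 mm high (own z), about 0.6 kg, on edge in the rack, leaning at most a few degrees, 72 mm of it above the slot walls. Origin: middle of its lower edge. In the jig its top edge is at z = 128 mm, 40 mm above fence and gate. Either face may look at the gate.
- spare: Spare plate in the rack's other outer slot: red-brown primer, 90 x 8 x 82 mm, 0.45 kg. Origin: middle of its lower edge. To be left in place.
- pin_block: Fixed aluminium block 38 (own x) x 100 (own y) x 50 mm high; holes in its top at own y = -27 and 27 mm, in which the locking pin and the drift punch stand, either way round. Origin on the table under its middle.
- pin: Locking pin, upright in the pin block: red cylindrical head 24 mm across, 36 mm high; below it a steel shank 10 mm thick, 40 mm long, its last 6 mm tapering to 4.4 mm; 0.07 kg. Origin on the axis at the head's underside, z up along the axis. Head's underside: z = 50 mm in the block, 78 mm when home on the gate's lug.
- drift: Drift punch in the block's other hole: dark steel, 17 mm across, 52 mm high above the block. Origin on its axis at the block's top. To be left alone.
- mug: White mug, 80 mm across, 95 mm high, on the table. Origin: centre of its underside. To be left alone.

How it is judged (in metres and radians):
On the way, in this order (a step that is already met when the one before it is completed fails the run):
1. The rib is lifted clear above the rack, in the fingers (z of rib in the frame of rack above 0.055 m and contact force between the fingers and rib above 1 N), for 0.1 s.
2. The rib stands on the foot bar between the end guides, let go (x of rib in the frame of jig between -0.008 and 0.008 m and z of rib in the frame of jig between 0.014 and 0.022 m and y of rib in the frame of jig between -0.005 and 0.006 m and angle between rib's own z axis and vertical below 0.25 rad and contact force between the fingers and rib below 0.1 N), for 0.2 s.
3. The gate is swung shut against the standing rib (x of rib in the frame of jig between -0.008 and 0.008 m and z of rib in the frame of jig between 0.014 and 0.022 m and y of rib in the frame of jig between -0.005 and 0.006 m and angle between rib's own z axis and vertical below 0.25 rad and value of joint gate between -0.02 and 0.03 rad), for 0.2 s.
4. The pin is through both lugs, its head down on the gate's lug (x of rib in the frame of jig between -0.008 and 0.008 m and z of rib in the frame of jig between 0.014 and 0.022 m and y of rib in the frame of jig between -0.005 and 0.006 m and angle between rib's own z axis and vertical below 0.25 rad and value of joint gate between -0.02 and 0.015 rad and z of pin in the frame of jig between 0.075 and 0.081 m and horizontal distance between pin and fence_hole below 0.004 m and angle between the z axis of pin and the z axis of jig, either way round below 0.1 rad), for 0.2 s.
At the end, for the whole second after the job is handed in: Fingers still pinch gate and fence, over 5 N on each. Rib on the foot bar (4 mm), within 8 mm of mid-guides, flat to the fence (3 mm, 0.05 rad), not held; gate between -0.02 and 0.015 rad; pin let go, upright (0.1 rad), within 4 mm of the hole axis, head within 3 mm of the gate lug (x of rib in the frame of jig between -0.008 and 0.008 m and z of rib in the frame of jig between 0.014 and 0.022 m and y of rib in the frame of jig between -0.003 and 0.003 m and angle between rib's own z axis and vertical below 0.05 rad and value of joint gate between -0.02 and 0.015 rad and z of pin in the frame of jig between 0.075 and 0.081 m and horizontal distance between pin and fence_hole below 0.004 m and angle between the z axis of pin and the z axis of jig, either way round below 0.1 rad and contact force between the fingers and gate above 5 N and contact force between the fingers and fence above 5 N and contact force between the fingers and rib below 0.1 N and contact force between the fingers and pin below 0.1 N); the arm keeps its last pose, push and grip.
It fails at once if The rib is dropped (free of the fingers and faster than 0.5 m/s) (contact force between the fingers and rib below 0.1 N and linear speed of rib above 0.5 m/s).
It fails at once if The spare plate is disturbed (moved by more than 20 mm) (distance of spare from where it was at the start of the episode above 0.02 m).
It fails at once if The drift punch is disturbed (moved by more than 20 mm) (distance of drift from where it was at the start of the episode above 0.02 m).
It fails at once if The mug is disturbed (moved by more than 30 mm) (distance of mug from where it was at the start of the episode above 0.03 m).
It also fails if it takes over 72 s, if anything falls off the work surface, if the arm or the gripper's body presses on something with over 40 N, if the wrist force passes 120 N, or if a joint passes its speed limit or range.

ROBOT

A 6-joint arm with a two-finger parallel gripper is mounted at the origin on the work surface. World frame = base frame: x ahead of the robot, y to its left, z up, the work surface at z = 0. Lengths are in mm, angles in rad, forces in N, time in s.
With the tool pointing down it reaches from about 275 to 1000 mm from the base axis. Payload 8.4 kg.
Tool frame: the origin (TCP) lies between the finger pads; the fingertips stand r.finger_overhang ahead of it and the grasp point (between the pads) is the TCP (r.finger_overhang is the distance from the TCP to the fingertips, in mm); z points along the fingers, y is the line along which they close (so a half turn about z gives the same grasp; the last joint's range is limited). The gripper opens to 85 mm and grips with 20 to 120 N. Pads are 22 mm wide; open, the fingers measure 114 mm over their backs; the gripper's body (76 mm by 85 mm) begins 54 mm behind the grasp point. The pads swing forward as they close: fully open they stand 13 mm farther back than shut.
Start: joints at [1.289, 0.353, 1.633, -0, 1.155, -0.002], TCP at [172.601, 600.697, 250.281] pointing down, gripper open.
Joint ranges: [-2.63, 2.63], [-0.92, 2.1], [0.06, 2.66], [-1.3, 4.44], [0, 2.69], [-3.02, 3.02]. Speed limits (rad/s): [2.22, 2.22, 2.79, 3.14, 3.14, 3.14].

INTERFACE

Orientations are given as [roll, pitch, yaw] about the fixed x, y, z axes, in that order (R = Rz(yaw) Ry(pitch) Rx(roll)).
In Python, from rig import r, cams, sign_off gives the robot as it stands.
- The arm moves only by the shell command python3 -m crank 'ROWS' [FORCE]. ROWS is JSON, a list of rows, each a list of 7 numbers: the shift along the tool's x, y, z in m, then the turn, a rotation vector about the tool's x, y, z in rad, then the closure, from 0 (fully open) to 1 (shut). In form: [[dx, dy, dz, ax, ay, az, gripper], ...]. A call has 1 to 5 rows; each row is the pose to reach, as a shift and turn from the pose commanded when the call began, along the tool's axes at that moment; what a row does not reach only later rows make up. A row lasts 1/10 s, in which the tool goes at most 50 mm and 8.59 degrees, less where a joint would pass 70% of its speed; a pose out of reach is approached as far as the arm can. A call with a gripper value outside its range is refused whole. The fingers move at their own pace and stop on an object; FORCE is the grip in N (left out, the last holds). Time passes only in rows, so rows that repeat a pose let the fingers close. It gives the time, the measured TCP pose, the force, the opening and the grip force at its end, in the units of the state.
- r.sense(): the state, without advancing time (a new reading comes with each control period).
- cams.grab_frame(name): name is "side" or "top" or "wrist"; returns a dict with "image" (384x512x3 uint8, red, green, blue), "fx", "fy", "cx", "cy" (pixels), "D" ([k1, k2, p1, p2, k3] as OpenCV has them; the pictures are not rectified), "position" and "orientation" of the camera in the world. Camera axes: x right, y down, z forward; pixel columns grow to the right and rows downward; lengths in mm; the calibration is good to about 2 mm. A picture is of the moment at which its call begins. There is no depth.
- sign_off(): hands the job in; it is judged then, once.
The state is a dict: "clock": time; "qpos": joint angles; "qvel": joint speeds; "joint_efforts": joint torques, N m; "eef_pos": TCP position; "tcp_rot": TCP orientation; "contact_force": force on the tool from outside, world axes, zero at the start; "wrist_torque": the same for the moment, N m; "opening": opening from 0.0 (shut) to 1.0 (fully open); "grasp_force": force on a finger pad.
Only numpy, scipy, OpenCV 4.12 (cv2) and the standard library are available. Lean on these libraries where they do the work, as an engineer would, in place of code of your own. Each camera call takes 0.05 s, during which the arm holds its last target. There are 200 camera calls.

## Working session

There is one attempt and no reset: what is moved stays moved. The work goes in short steps, Python scripts to look and compute and a shell command to move; the robot and the scene stay as the last step left them, time stands still between calls to the robot, and variables do not carry over. Pictures are saved under pics/ and viewed, at most 10 in all, crops included, and the job is handed in when it is done.

```bash
ls; mkdir -p pics; python3 - <<'E'
from rig import r,cams
import cv2,pickle
s=r.sense();print(s,r.finger_overhang)
for n in("side","top","wrist"):
    f=cams.grab_frame(n);pickle.dump(f,open(f'{n}0.pkl','wb'))
    cv2.imwrite(f'pics/{n}0.png',f['image'][:,:,::-1]);print(n,{k:v for k,v in f.items() if k!='image'})
E
```

```text
pics
{'clock': 0.0, 'qpos': array([ 1.28863689e+00,  3.53647955e-01,  1.63413042e+00,  5.76104982e-06,
        1.15522035e+00, -2.41420610e-03]), 'qvel': array([ 0.00102581, -0.0012778 , -0.00052574,  0.00130186, -0.00043301,
        0.00128828]), 'joint_efforts': array([ 3.16533449e-03, -6.05267000e+01, -3.42073345e+01,  3.25371839e-04,
        9.30694048e-03, -3.93612993e-05]), 'eef_pos': array([172.44966656, 600.26539746, 249.56338008]), 'tcp_rot': array([-3.14018660e+00, -8.66194564e-06,  2.86184509e+00]), 'contact_force': array([-1.1084624 ,  0.36426334,  0.15688891]), 'wrist_torque': array([ 0.0108586 , -0.00436207,  0.03437099]), 'grasp_force': 0.0, 'opening': 0.9996812220184287} 19.0
side {'fx': 412.1693915611508, 'fy': 412.1693915611508, 'cx': 254.03180913421033, 'cy': 187.50483694935627, 'D': array([-0.02277981,  0.        ,  0.        ,  0.        ,  0.        ]), 'position': array([ -81.38905582, -636.14085077,  742.68531413]), 'orientation': array([-2.17898851, -0.01591165, -0.7760299 ])}
top {'fx': 377.8625635874129, 'fy': 377.8625635874129, 'cx': 252.56423408890626, 'cy': 189.9867107840685, 'D': array([-0.11182158,  0.        ,  0.        ,  0.        ,  0.        ]), 'position': array([ 446.12029112,   16.65595305, 1074.41001652]), 'orientation': array([-3.01725345,  0.01354642, -1.58550736])}
wrist {'fx': 343.8354395492808, 'fy': 343.8354395492808, 'cx': 250.81954818372452, 'cy': 190.4722039952399, 'D': array([-0.04507513,  0.        ,  0.        ,  0.        ,  0.        ]), 'position': array([103.49063356, 621.27084085, 373.22893897]), 'orientation': array([2.85940044e+00, 5.82024828e-04, 1.29176529e+00])}
```

View pics/top0.png

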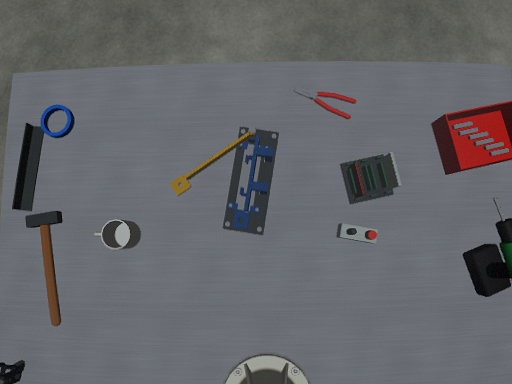

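View pics/side0.png

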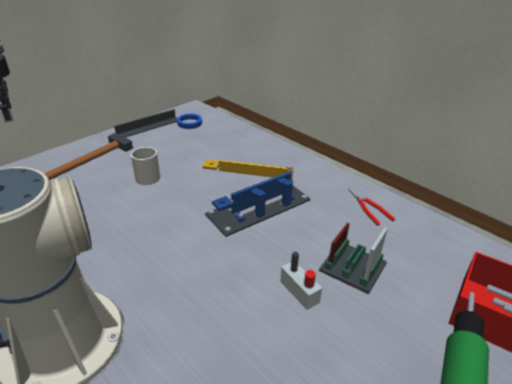

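The top view shows the jig around (252,180), its lug end at the bottom (240,218) and its hinge at (252,133). The gate lug is at (181,184). The rack is around (370,178), with the bright rib at its right at (394,168) and the red-brown spare at its left. The pin's red head is at (372,236) and the drift punch at (351,232). I'll enlarge this region to get finer pixel positions.

```bash
cat > h.py <<'E'
import numpy as np,cv2,pickle
from scipy.spatial.transform import Rotation as R
from scipy.optimize import least_squares
def M(f): return R.from_euler('xyz',f['orientation']).as_matrix()
def K(f): return np.array([[f['fx'],0,f['cx']],[0,f['fy'],f['cy']],[0,0,1]])
def ray(f,u,v,z):
    p=cv2.undistortPoints(np.array([[[u,v]]],float),K(f),f['D'])[0,0]
    d=M(f)@np.array([p[0],p[1],1]);c=f['position'];return c+d*(z-c[2])/d[2]
def proj(f,P):
    m=M(f).T;return cv2.projectPoints(np.atleast_2d(P).astype(float),cv2.Rodrigues(m)[0],-m@f['position'],K(f),f['D'])[0][:,0]
def place(pose,P):
    P=np.atleast_2d(P).astype(float);c,s=np.cos(pose[2]),np.sin(pose[2])
    return P@np.array([[c,s,0],[-s,c,0],[0,0,1]])+[pose[0],pose[1],0]
def fit(obs,x0):  # obs: list of (frame, local pts, pixels); fits x,y,yaw
    g=lambda x:np.concatenate([(proj(f,place(x,P))-np.array(p)).ravel() for f,P,p in obs])
    s=least_squares(g,x0,x_scale=[10,10,.1],loss='soft_l1');print(np.round(s.x,3),'res',np.round(g(s.x),1));return s.x
def load(n): return pickle.load(open(f'{n}.pkl','rb'))
def grab(n,name):
    from rig import cams
    f=cams.grab_frame(n);pickle.dump(f,open(f'{name}.pkl','wb'));return f
def crop(f,u,v,w,h,k,fn): cv2.imwrite(f'pics/{fn}.png',cv2.resize(f['image'][v:v+h,u:u+w,::-1],None,fx=k,fy=k,interpolation=cv2.INTER_CUBIC))
E
python3 -c "
from h import *
crop(load('top0'),165,120,250,125,3.2,'topc')"
```

```text
(no output)
```

View pics/topc.png

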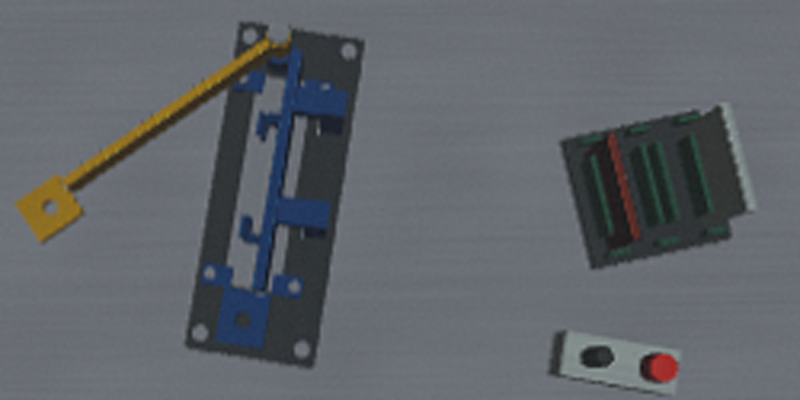

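The crop shows fence hole (243,320), fence top edge from (262,288) to (295,52) and gate hole (50,208). It also shows rib top edge (729,104)–(752,210), spare top edge (613,135)–(637,240), pin head top (661,366) and drift (597,356).

```bash
cat > m1.py <<'E'
from h import *
f=load('top0')
C=lambda *ps:[(165+(a+.5)/3.2-.5,120+(b+.5)/3.2-.5) for a,b in ps]
j=fit([(f,[[-125,0,66],[-100,-9,88],[105,-9,88]],C((243,320),(262,289),(295,52)))],[500,0,0])
gh=ray(f,*C((50,208))[0],78);print('gatehole',gh)
hg=place(j,[115,8,88])[0];d=gh-hg;print('hinge',hg,'len',np.hypot(*d[:2]),'angle',(j[2]-(np.arctan2(-d[1],-d[0])))) 
k=fit([(f,[[45,-45,122],[-45,-45,122],[45,45,94],[-45,45,94]],C((729,104),(752,210),(613,135),(637,240)))],[460,-300,0])
print('rib ends',ray(f,*C((729,104))[0],122),ray(f,*C((752,210))[0],122))
print('pin',ray(f,*C((661,366))[0],86),'drift',ray(f,*C((597,356))[0],102))
E
python3 m1.py
```

```text
[ 6.16022e+02  3.98600e+01 -1.62000e-01] res [ 0.6  0.2 -0.9  0.5  0.2 -0.9]
gatehole [588.42898138 221.86083555  78.        ]
hinge [730.80985119  29.24386952  88.        ] len 239.52788500152917 angle 0.7725707108286877
[ 6.05319e+02 -3.00184e+02  1.90000e-01] res [-0.8  0.2  0.6  0.7 -0.2 -0.5  0.3 -0.4]
rib ends [ 658.63813209 -337.96763124  122.        ] [ 571.3423087  -351.26026369  122.        ]
pin [ 448.43586595 -281.00794764   86.        ] drift [ 457.58468713 -224.23868794  102.        ]
```

```bash
cat >> h.py <<'E'
def to(x,y,z,yaw,n=1):  # tool-frame shift (m) and rotvec from the present pose to a tool-down pose, and rows needed
    from rig import r
    s=r.sense();m=R.from_euler('xyz',s['tcp_rot']);t=R.from_euler('xyz',[np.pi,0,yaw])
    d=m.inv().apply(np.array([x,y,z])-s['eef_pos'])/1000;v=(m.inv()*t).as_rotvec()
    print('shift',np.round(d,4),'rot',np.round(v,4),'rows>=',np.ceil(max(np.linalg.norm(d)/.05,np.linalg.norm(v)/.15)),'t',round(s['clock'],1));return d,v
def st():
    from rig import r
    s=r.sense();print({k:np.round(s[k],3) for k in('clock','qpos','eef_pos','tcp_rot','contact_force','wrist_torque','opening','grasp_force')})
E
python3 -c "
from h import *
to(615,-344,270,2.862)"
```

```text
shift [-0.6861 -0.7855 -0.0194] rot [-0.0011  0.     -0.0002] rows>= 21.0 t 0.1
```

```bash
A='[-0.137,-0.157,-0.004,0,0,0,0]'
python3 -m crank '[[-0.028,-0.031,-0.001,0,0,0,0],[-0.055,-0.063,-0.002,0,0,0,0],[-0.082,-0.094,-0.003,0,0,0,0],[-0.11,-0.126,-0.004,0,0,0,0],[-0.137,-0.157,-0.004,0,0,0,0]]'
python3 -m crank '[[-0.028,-0.031,-0.001,0,0,0,0],[-0.055,-0.063,-0.002,0,0,0,0],[-0.082,-0.094,-0.003,0,0,0,0],[-0.11,-0.126,-0.004,0,0,0,0],[-0.137,-0.157,-0.004,0,0,0,0]]'
python3 -m crank '[[-0.028,-0.031,-0.001,0,0,0.14,0],[-0.055,-0.063,-0.002,0,0,0.28,0],[-0.082,-0.094,-0.003,0,0,0.42,0],[-0.11,-0.126,-0.004,0,0,0.56,0],[-0.137,-0.157,-0.004,0,0,0.7,0]]'
python3 -c "
from h import *
to(615,-344,270,0.17);st()"
```

```text
clock: 0.65
eef_pos: [261.3, 410.3, 254.2]
tcp_rot: [-3.141, 0.0, 2.862]
contact_force: [1.3, 0.0, 0.0]
opening: 1.001
grasp_force: 0.0
clock: 1.15
eef_pos: [349.6, 221.6, 258.4]
tcp_rot: [3.141, 0.0, 2.862]
contact_force: [0.9, -0.9, 0.6]
opening: 0.997
grasp_force: 0.0
clock: 1.65
eef_pos: [438.0, 32.7, 262.5]
tcp_rot: [3.141, 0.0, 2.156]
contact_force: [1.1, 1.1, 1.0]
opening: 1.001
grasp_force: 0.0
shift [-0.4118 -0.0605 -0.0075] rot [ 5.0000e-04 -3.0000e-04  1.9859e+00] rows>= 14.0 t 1.6
{'clock': np.float64(1.65), 'qpos': array([ 0.071,  0.043,  1.996,  0.   ,  1.102, -0.514]), 'eef_pos': array([437.994,  32.728, 262.464]), 'tcp_rot': array([3.141, 0.   , 2.156]), 'contact_force': array([1.085, 1.102, 1.021]), 'wrist_torque': array([ 0.035, -0.046, -0.025]), 'opening': np.float64(1.001), 'grasp_force': np.float64(0.0)}
```

```bash

python3 -m crank '[[-0.045,-0.006,-0.001,0,0,0.14,0],[-0.09,-0.012,-0.002,0,0,0.28,0],[-0.135,-0.018,-0.003,0,0,0.42,0],[-0.18,-0.024,-0.004,0,0,0.56,0],[-0.225,-0.03,-0.004,0,0,0.7,0]]' >/dev/null
python3 -m crank '[[0,0,0,0,0,0.14,0],[0,0,0,0,0,0.28,0],[0,0,0,0,0,0.42,0],[0,0,0,0,0,0.56,0],[0,0,0,0,0,0.7,0]]' >/dev/null
python3 -c "
from h import *
to(615,-344,270,0.17)"
```

```text
shift [-0.0638  0.1802 -0.0041] rot [-4.000e-04  4.000e-04  5.858e-01] rows>= 4.0 t 2.6
```

```bash

python3 -m crank '[[-0.015,0.045,-0.001,0,0,0.14,0],[-0.03,0.09,-0.002,0,0,0.28,0],[-0.045,0.135,-0.004,0,0,0.42,0],[-0.0638,0.18,-0.004,0,0,0.56,0],[-0.0638,0.18,-0.004,0,0,0.586,0]]'
python3 -m crank '[[0,0,0,0,0,0,0],[0,0,0,0,0,0,0]]'>/dev/null
python3 -c "
from h import *
f=grab('wrist','w1');crop(f,0,0,512,384,1.5,'w1');st();print(f['position'],f['orientation'])"
```

```text
clock: 3.15
eef_pos: [617.1, -348.4, 269.2]
tcp_rot: [3.14, -0.0, 0.168]
contact_force: [0.4, 0.5, 0.1]
opening: 1.002
grasp_force: 0.0
{'clock': np.float64(3.4), 'qpos': array([-0.51 ,  0.461,  1.425,  0.   ,  1.256,  0.883]), 'eef_pos': array([ 615.702, -342.208,  270.157]), 'tcp_rot': array([-3.141,  0.   ,  0.178]), 'contact_force': array([ 0.287, -0.177,  0.323]), 'wrist_torque': array([-0.017, -0.023, -0.033]), 'opening': np.float64(0.998), 'grasp_force': np.float64(0.0)}
[ 684.14882758 -328.8318433   393.35033306] [ 2.85918755e+00  1.60288102e-03 -1.39264341e+00]
```

View pics/w1.png

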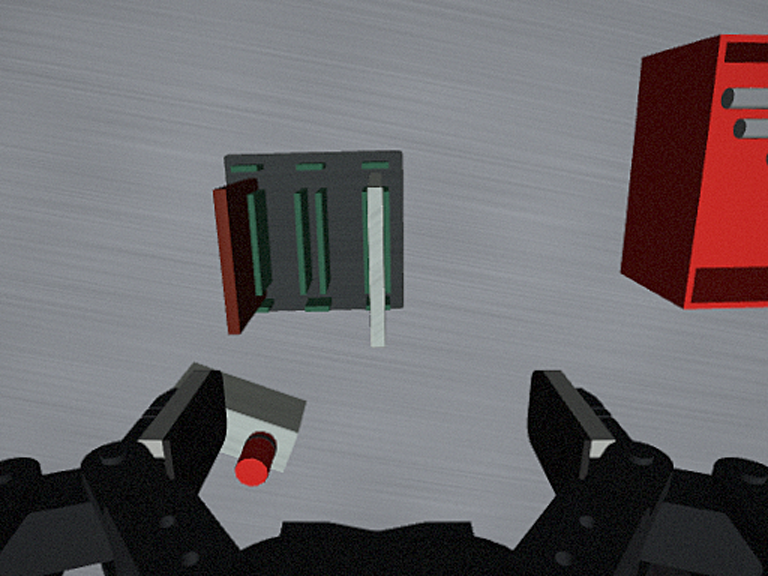

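The wrist picture shows the rib's top edge from (369–383,187) to (371–385,346) at 1.5x scale, with its middle near (376,266). The pin head top is at (253,472) and the spare is at the left.

```bash
python3 - <<'E'
from h import *
f=load('w1');c=lambda a,b:((a+.5)/1.5-.5,(b+.5)/1.5-.5)
a=ray(f,*c(376,187),122);b=ray(f,*c(378,346),122)
print(a,b,np.linalg.norm(a-b),(a+b)/2,np.arctan2(*(a-b)[1::-1]))
print('width',np.linalg.norm(ray(f,*c(371,346),122)-ray(f,*c(385,346),122)))
print('pin',ray(f,*c(253,472),86))
for p in((225,157),(402,151),(403,309)):print(ray(f,*c(*p),8))
E
```

```text
[ 659.24640586 -332.62074673  122.        ] [ 571.82874277 -349.49108362  122.        ] 89.03064689523423 [ 615.53757432 -341.05591517  122.        ] 0.19064179044968416
width 7.942723164908386
pin [ 447.46423436 -283.11376256   86.        ]
[ 650.85319016 -221.79245335    8.        ]
[ 677.57816055 -348.19237688    8.        ]
[ 559.09654158 -371.96373915    8.        ]
```

```bash
python3 -c "
from h import *
to(615.5,-341,106,0.192)"
```

```text
shift [ 1.000e-04 -1.100e-03  1.642e-01] rot [-0.0007  0.0005 -0.0143] rows>= 4.0 t 3.4
```

```bash

python3 -m crank '[[0,-0.001,0.045,0,0,-0.014,0],[0,-0.001,0.09,0,0,-0.014,0],[0,-0.001,0.13,0,0,-0.014,0],[0,-0.001,0.15,0,0,-0.014,0],[0,-0.001,0.164,0,0,-0.014,0]]' && python3 -m crank '[[0,0,0,0,0,0,0],[0,0,0,0,0,0,1],[0,0,0,0,0,0,1],[0,0,0,0,0,0,1],[0,0,0,0,0,0,1]]' 60 && python3 -m crank '[[0,0,0,0,0,0,1],[0,0,0,0,0,0,1],[0,0,0,0,0,0,1],[0,0,0,0,0,0,1],[0,0,0,0,0,0,1]]' 
python3 -c "
from h import *
st()"
```

```text
clock: 3.9
eef_pos: [615.0, -340.6, 104.6]
tcp_rot: [-3.14, 0.002, 0.192]
contact_force: [0.1, 0.4, 0.2]
opening: 0.999
grasp_force: 0.0
clock: 4.4
eef_pos: [616.3, -342.6, 107.4]
tcp_rot: [3.141, -0.001, 0.19]
contact_force: [0.5, -0.2, -0.0]
opening: 0.33
grasp_force: 0.0
clock: 4.9
eef_pos: [616.2, -342.5, 106.9]
tcp_rot: [3.141, -0.001, 0.19]
contact_force: [-0.8, 0.9, 4.6]
opening: 0.084
grasp_force: 60.0
{'clock': np.float64(4.9), 'qpos': array([-0.509,  0.618,  1.551,  0.   ,  0.972,  0.872]), 'eef_pos': array([ 616.202, -342.515,  106.862]), 'tcp_rot': array([ 3.141e+00, -1.000e-03,  1.900e-01]), 'contact_force': array([-0.797,  0.907,  4.603]), 'wrist_torque': array([ 0.116,  0.138, -0.062]), 'opening': np.float64(0.084), 'grasp_force': np.float64(60.047)}
```

```bash

python3 -m crank '[[0,0,-0.01,0,0,0,1],[0,0,-0.025,0,0,0,1],[0,0,-0.045,0,0,0,1],[0,0,-0.07,0,0,0,1],[0,0,-0.1,0,0,0,1]]' && python3 -m crank '[[0,0,-0.03,0,0,0,1],[0,0,-0.045,0,0,0,1],[0,0,-0.06,0,0,0,1],[0,0,-0.06,0,0,0,1]]'
python3 -c "
from h import *
st();to(616,40,265,-0.162)"
```

```text
clock: 5.4
eef_pos: [615.0, -341.8, 206.7]
tcp_rot: [-3.14, 0.002, 0.19]
contact_force: [0.2, -0.3, -5.6]
opening: 0.082
grasp_force: 58.6
clock: 5.8
eef_pos: [616.5, -342.6, 268.2]
tcp_rot: [3.14, -0.002, 0.19]
contact_force: [0.0, 0.2, -6.0]
opening: 0.083
grasp_force: 58.9
{'clock': np.float64(5.8), 'qpos': array([-0.509,  0.462,  1.427, -0.   ,  1.249,  0.872]), 'eef_pos': array([ 616.48 , -342.629,  268.2  ]), 'tcp_rot': array([ 3.14e+00, -2.00e-03,  1.90e-01]), 'contact_force': array([ 0.007,  0.213, -6.049]), 'wrist_torque': array([-0.006, -0.078,  0.007]), 'opening': np.float64(0.083), 'grasp_force': np.float64(58.865)}
shift [ 0.0717 -0.3758  0.0027] rot [ 0.0013 -0.0022  0.3519] rows>= 8.0 t 5.8
```

```bash

python3 -m crank '[[0.008,-0.03,0,0,0,0.06,1],[0.016,-0.07,0,0,0,0.12,1],[0.024,-0.11,0,0,0,0.18,1],[0.032,-0.15,0,0,0,0.24,1],[0.04,-0.19,0,0,0,0.3,1]]' >/dev/null&& python3 -m crank '[[0,-0.03,0,0,0,0.05,1],[0,-0.05,0,0,0,0.05,1],[0,-0.06,0,0,0,0.05,1],[0,-0.06,0,0,0,0.05,1]]'
python3 -c "
from h import *
f=grab('wrist','w2');crop(f,0,0,512,384,1.5,'w2');st()"
```

```text
clock: 6.7
eef_pos: [625.6, -87.6, 265.2]
tcp_rot: [-3.142, 0.002, -0.158]
contact_force: [-0.3, -0.9, -5.5]
opening: 0.084
grasp_force: 60.0
{'clock': np.float64(6.75), 'qpos': array([-1.430e-01,  3.510e-01,  1.601e+00, -1.000e-03,  1.191e+00,
        1.587e+00]), 'eef_pos': array([625.616, -88.644, 265.421]), 'tcp_rot': array([ 3.141e+00,  1.000e-03, -1.590e-01]), 'contact_force': array([ 0.058, -0.598, -5.283]), 'wrist_torque': array([-0.027,  0.028,  0.053]), 'opening': np.float64(0.084), 'grasp_force': np.float64(59.997)}
```

View pics/w2.png

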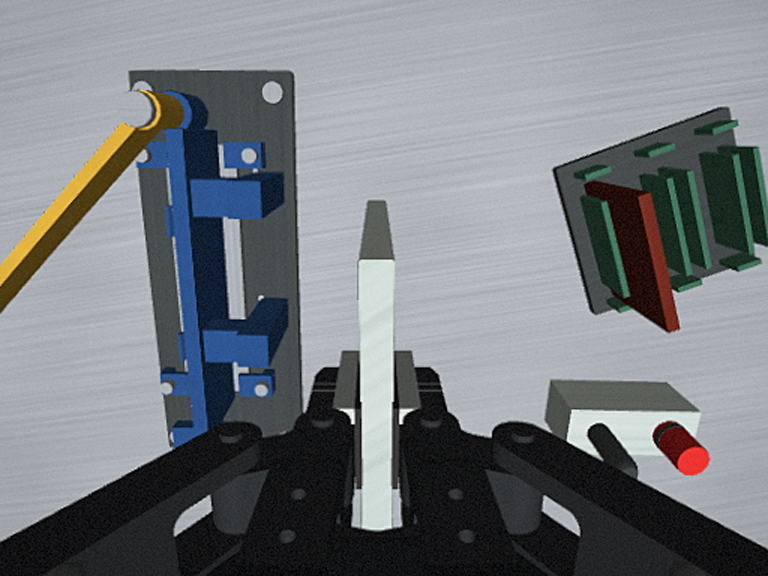

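The picture shows the fence top's far end at (167–188,130). The top of the post at x=65 is at (190,180),(266,186),(262,219),(193,217), and the top of the post at x=-30 is at (203,331),(270,337),(266,366),(206,362). The rib is held straight.

```bash
python3 - <<'E'
from h import *
f=load('w2');c=lambda *q:[((a+.5)/1.5-.5,(b+.5)/1.5-.5) for a,b in q]
P=[[105,-4,88],[105,-14,88],[76,-14,88],[76,-57,88],[54,-57,88],[54,-14,88],[-19,-14,88],[-19,-57,88],[-41,-57,88],[-41,-14,88]]
px=c((167,130),(188,130),(190,180),(266,186),(262,219),(193,217),(203,331),(270,337),(266,366),(206,362))
j=fit([(f,P,px)],[616,40,-.16])
# held rib: far top corner/top edge: near-camera end of top edge and lower far edge
s=None
print('rib far bottom',ray(f,*c((377,201))[0],265-95),'far top(128 rel)',ray(f,*c((377,260))[0],265.4+15))
E
```

```text
[ 6.15351e+02  4.01580e+01 -1.81000e-01] res [ 1.4 -1.4 -0.9 -1.3  0.1  0.2 -1.1 -2.9  2.4  0.4 -0.1  0.8 -0.8  2.
 -0.  -0.9  3.5  1.1 -1.1  2.7]
rib far bottom [668.36885341 -93.37801661 170.        ] far top(128 rel) [669.03495245 -93.45181894 280.4       ]
```

```bash
python3 -c "
from h import *
f=load('w2');crop(f,70,45,140,240,2.5,'w2a')
a=cv2.imread('pics/w2a.png');crop(f,80,70,125,90,3.2,'x1');crop(f,80,200,125,90,3.2,'x2')
p,q=cv2.imread('pics/x1.png'),cv2.imread('pics/x2.png');cv2.imwrite('pics/w2b.png',np.hstack([p,q]))"
```

```text
(no output)
```

View pics/w2b.png

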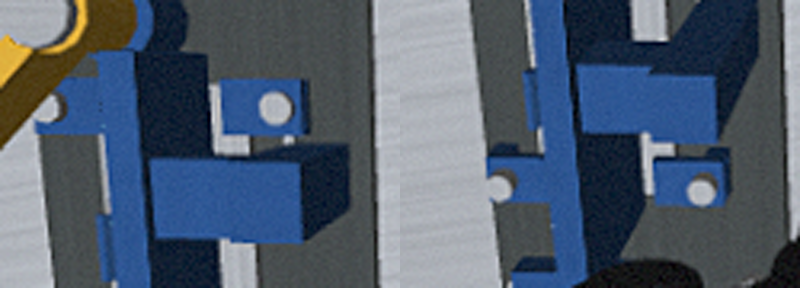

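This crop gives sharper post-top corners. For the post at x=65 they are (149,158),(301,160),(301,243),(154,238). For the post at x=-30, in the right half, they are (577,65),(716,75),(716,143),(583,132). The fence end is at (101,53) and (136,53).

```bash
python3 - <<'E'
from h import *
f=load('w2');c=lambda v0,*q:[(80+(a+.5)/3.2-.5,v0+(b+.5)/3.2-.5) for a,b in q]
P=[[105,-4,88],[105,-14,88],[76,-14,88],[76,-57,88],[54,-57,88],[54,-14,88],[-19,-14,88],[-19,-57,88],[-41,-57,88],[-41,-14,88]]
px=c(70,(101,53),(136,53),(149,158),(301,160),(301,243),(154,238))+c(200,(177,65),(316,75),(316,143),(183,132))
j=fit([(f,P,px)],[616,40,-.16])
pts=np.array([ray(f,*p,88) for p in px]);print(np.round(pts,1))
# planar local check
print(np.round(place([0,0,-j[2]],pts-[j[0],j[1],0]),1))
E
```

```text
[ 6.15916e+02  4.08550e+01 -1.74000e-01] res [-0.4 -1.7  0.3 -1.6 -1.1  0.3  0.8  0.3  1.9 -0.3 -0.7  0.6 -1.4  2.
  0.7 -0.3  1.7 -0.1 -1.4  2.4]
[[717.2  18.7  88. ]
 [715.7   9.5  88. ]
 [688.5  12.9  88. ]
 [681.2 -27.8  88. ]
 [659.2 -22.9  88. ]
 [667.1  17.   88. ]
 [596.5  28.6  88. ]
 [587.1 -11.3  88. ]
 [565.8  -6.6  88. ]
 [575.4  32.2  88. ]]
[[103.6  -4.2  88. ]
 [103.7 -13.6  88. ]
 [ 76.3 -15.   88. ]
 [ 76.2 -56.3  88. ]
 [ 53.7 -55.3  88. ]
 [ 54.6 -14.6  88. ]
 [-17.  -15.5  88. ]
 [-19.3 -56.4  88. ]
 [-41.2 -55.4  88. ]
 [-38.4 -15.5  88. ]]
```

```bash
python3 -c "
from h import *
to(617,41.2,205,-0.17)"
```

```text
shift [-0.029  -0.1269  0.0604] rot [0.0005 0.0013 0.0109] rows>= 3.0 t 6.8
```

```bash

python3 -m crank '[[-0.008,-0.035,0,0,0,0.011,1],[-0.016,-0.07,0,0,0,0.011,1],[-0.024,-0.105,0.02,0,0,0.011,1],[-0.029,-0.127,0.05,0,0,0.011,1],[-0.029,-0.127,0.06,0,0,0.011,1]]'>/dev/null;  python3 -m crank '[[0,0,0,0,0,0,1],[0,0,0,0,0,0,1]]'
python3 -c "
from h import *
to(617,41.2,150,-0.17)
f=grab('wrist','w3');crop(f,0,0,512,384,1.5,'w3')"
```

```text
clock: 7.45
eef_pos: [618.2, 39.9, 206.7]
tcp_rot: [3.141, -0.001, -0.172]
contact_force: [0.6, -0.3, -5.6]
opening: 0.08
grasp_force: 60.7
shift [-0.0014 -0.0011  0.0567] rot [ 0.0004 -0.0006 -0.0023] rows>= 2.0 t 7.5
```

View pics/w3.png

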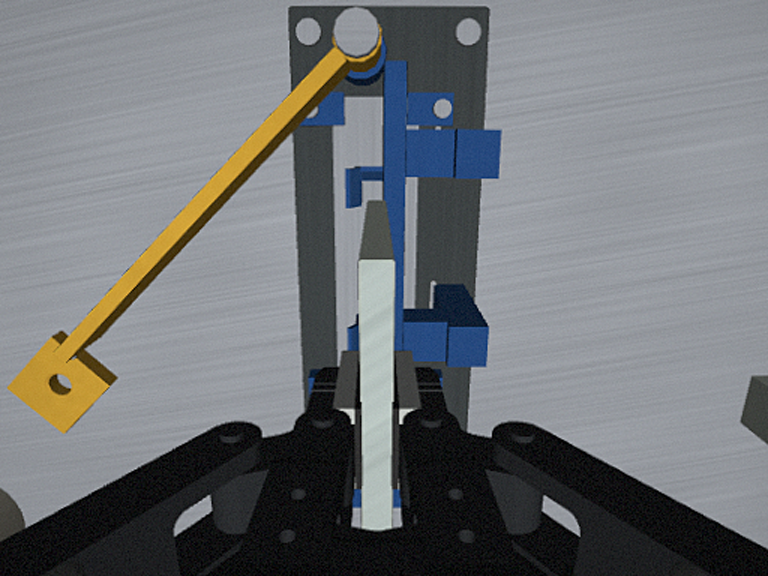

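The rib is now just over the seat. Its lower far edge is at (377,201), the fence's far end is at (386–407,61), and the post tops are at (407,130),(500,131),(498,178) and (487,327),(487,366). The gate hole is at (60,381) and the hinge cap is near (357,32).

```bash
python3 - <<'E'
from h import *
f=load('w3');c=lambda *q:[((a+.5)/1.5-.5,(b+.5)/1.5-.5) for a,b in q]
P=[[105,-4,88],[105,-14,88],[76,-57,88],[54,-57,88],[-19,-57,88],[-41,-57,88],[76,-14,88]]
j=fit([(f,P,c((386,61),(407,61),(500,131),(498,178),(487,327),(487,366),(407,130)))],[616,40,-.16])
loc=lambda q:np.round(place([0,0,-j[2]],np.array(q)-[j[0],j[1],0]),1)
z=206.7
print('rib far bottom',loc(ray(f,*c((377,201))[0],z-95)),'far top',loc(ray(f,*c((376.5,260))[0],z+15)),'near top',loc(ray(f,*c((376.5,528))[0],z+15)))
st()
gh=ray(f,*c((60,381))[0],76);hg=place(j,[115,8,88])[0];d=gh-hg;print(gh,np.hypot(*d[:2]),j[2]-np.arctan2(-d[1],-d[0]))
E
```

```text
[ 6.15311e+02  4.22370e+01 -1.73000e-01] res [-1.  -0.1  0.2 -0.1  0.8 -0.7  0.2  0.8  1.1  0.1 -0.7  0.9 -0.5 -0.4]
rib far bottom [[ 46.6  -0.8 111.7]] far top [[ 46.9  -0.6 221.7]] near top [[-23.6  -0.7 221.7]]
{'clock': np.float64(7.5), 'qpos': array([ 0.062,  0.387,  1.686, -0.   ,  1.067,  1.806]), 'eef_pos': array([618.483,  39.979, 207.239]), 'tcp_rot': array([ 3.142e+00, -2.000e-03, -1.730e-01]), 'contact_force': array([ 0.24 , -0.234, -5.16 ]), 'wrist_torque': array([-0.041, -0.002, -0.023]), 'opening': np.float64(0.083), 'grasp_force': np.float64(60.669)}
[590.12233454 223.69132573  76.        ] 238.63083856044676 0.7717332602936553
```

```bash

python3 -m crank '[[-0.0017,-0.0025,0,0,0,0,1],[-0.0017,-0.0025,0.02,0,0,0,1],[-0.0017,-0.0025,0.04,0,0,0,1],[-0.0017,-0.0025,0.05,0,0,0,1],[-0.0017,-0.0025,0.06,0,0,0,1]]' 
python3 -m crank '[[0,0,0.007,0,0,0,1],[0,0,0.014,0,0,0,1],[0,0,0.021,0,0,0,1],[0,0,0.026,0,0,0,1],[0,0,0.03,0,0,0,1]]' 
python3 -c "
from h import *
st();to(617.2,42.7,113,-0.173)"
```

```text
clock: 8.0
eef_pos: [616.7, 43.9, 146.4]
tcp_rot: [-3.141, -0.001, -0.172]
contact_force: [-0.2, 0.5, -5.8]
opening: 0.082
grasp_force: 60.7
clock: 8.5
eef_pos: [616.3, 44.2, 115.9]
tcp_rot: [3.142, 0.0, -0.171]
contact_force: [-0.2, -0.5, -5.0]
opening: 0.078
grasp_force: 60.7
{'clock': np.float64(8.5), 'qpos': array([ 0.069,  0.493,  1.754, -0.   ,  0.895,  1.811]), 'eef_pos': array([616.33 ,  44.189, 115.926]), 'tcp_rot': array([ 3.142,  0.   , -0.171]), 'contact_force': array([-0.212, -0.454, -4.973]), 'wrist_torque': array([ 0.031,  0.013, -0.022]), 'opening': np.float64(0.078), 'grasp_force': np.float64(60.731)}
shift [0.0011 0.0013 0.0029] rot [0.     0.     0.0018] rows>= 1.0 t 8.5
```

```bash

python3 -m crank '[[0,0,0.001,0,0,0,1],[0,0,0.002,0,0,0,1]]' ; python3 -m crank '[[0,0,0.001,0,0,0,1],[0,0,0.001,0,0,0,1]]'
 python3 -m crank '[[0,0,0.001,0,0,0,1],[0,0,0.001,0,0,0,1]]'
```

```text
clock: 8.7
eef_pos: [616.5, 44.2, 114.4]
tcp_rot: [-3.142, -0.0, -0.171]
contact_force: [0.4, -0.1, -5.8]
opening: 0.083
grasp_force: 60.7
clock: 8.9
eef_pos: [616.4, 44.2, 113.4]
tcp_rot: [-3.142, -0.0, -0.171]
contact_force: [-0.0, -0.9, -6.4]
opening: 0.084
grasp_force: 60.7
clock: 9.1
eef_pos: [616.5, 44.2, 112.8]
tcp_rot: [-3.141, -0.001, -0.171]
contact_force: [-1.4, 0.4, 0.3]
opening: 0.084
grasp_force: 61.7
```

```bash

python3 -m crank '[[0,0,0,0,0,0,0.88],[0,0,0,0,0,0,0.86],[0,0,0,0,0,0,0.82],[0,0,0,0,0,0,0.78],[0,0,0,0,0,0,0.74]]' 20
python3 -m crank '[[0,0,0,0,0,0,0.6],[0,0,0,0,0,0,0.5],[0,0,0,0,0,0,0.4],[0,0,0,0,0,0,0.3],[0,0,0,0,0,0,0.3]]' 
python3 -m crank '[[0,0,-0.02,0,0,0,0.3],[0,0,-0.05,0,0,0,0.3],[0,0,-0.09,0,0,0,0.3],[0,0,-0.13,0,0,0,0.3],[0,0,-0.13,0,0,0,0.3]]' 
python3 -c "
from h import *
f=grab('wrist','w4');crop(f,0,0,512,384,1.5,'w4')"
```

```text
clock: 9.6
eef_pos: [616.4, 44.2, 112.4]
tcp_rot: [-3.142, -0.0, -0.171]
contact_force: [0.6, -0.2, 1.0]
opening: 0.261
grasp_force: 0.0
clock: 10.1
eef_pos: [616.3, 44.2, 112.3]
tcp_rot: [-3.142, 0.0, -0.171]
contact_force: [-0.7, 1.1, 0.1]
opening: 0.702
grasp_force: 0.0
clock: 10.6
eef_pos: [619.4, 44.4, 248.3]
tcp_rot: [-3.139, -0.009, -0.171]
contact_force: [1.3, -0.0, 0.2]
opening: 0.702
grasp_force: 0.0
```

View pics/w4.png

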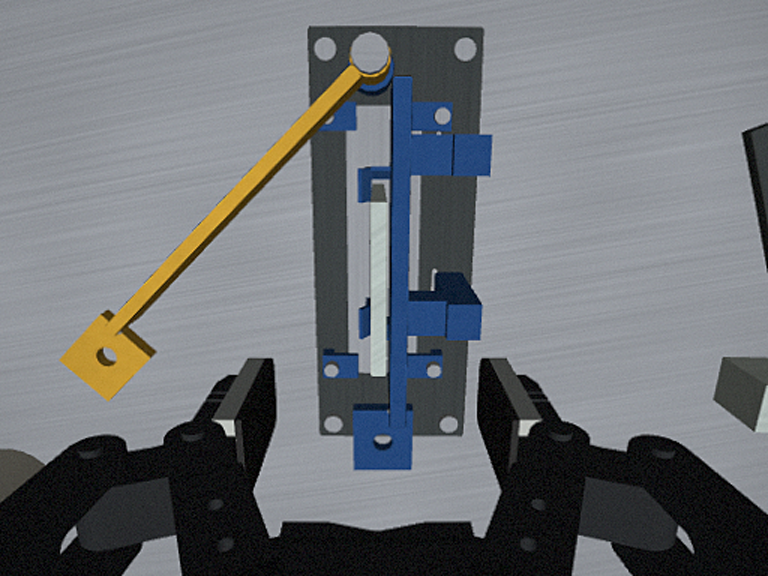

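The rib stands upright between the guides, with its top edge from (379,201) to (378,376) next to the fence. The fence hole is at (382,440), the gate hole at (106,356), and the fence top runs from (393–411,76) to (390–407,427).

```bash
cat > m4.py <<'E'
from h import *
f=load('w4');c=lambda *q:[((a+.5)/1.5-.5,(b+.5)/1.5-.5) for a,b in q]
P=[[105,-4,88],[105,-14,88],[-125,0,66],[76,-57,88],[54,-57,88],[-19,-57,88],[-41,-57,88]]
j=fit([(f,P,c((393,76),(411,76),(382,440),(491,135),(490,176),(481,305),(480,339)))],[616,40,-.16])
loc=lambda q:np.round(place([0,0,-j[2]],np.array(q)-[j[0],j[1],0]),1)
print('rib top',loc(ray(f,*c((379,201))[0],128)),loc(ray(f,*c((378,376))[0],128)),'bottom far',loc(ray(f,*c((379,184))[0],18)))
gh=ray(f,*c((106,355))[0],78);hg=place(j,[115,8,88])[0];d=gh-hg;th=j[2]-np.arctan2(-d[1],-d[0]);print('gh',gh,np.hypot(*d[:2]),th)
print('fh',ray(f,*c((382,440))[0],66),place(j,[-125,0,66]))
print('j world',j)
E
python3 m4.py; python3 -c "
from h import *
st()"
```

```text
[ 6.15727e+02  4.25720e+01 -1.73000e-01] res [-0.4 -0.2  0.5 -0.1 -0.   2.2  0.3 -0.6 -0.6  0.1  0.4 -0.4 -0.4  0.6]
rib top [[ 44.7   2.8 128. ]] [[-45.4   3.  128. ]] bottom far [[44.1  2.6 18. ]]
gh [590.05209794 222.88958997  78.        ] 238.01716542707007 0.7671196966412165
fh [495.1368988   63.65717251  66.        ] [[492.59520969  64.10436407  66.        ]]
j world [ 6.15726735e+02  4.25723550e+01 -1.73119520e-01]
{'clock': np.float64(10.65), 'qpos': array([ 0.069,  0.346,  1.654, -0.   ,  1.135,  1.811]), 'eef_pos': array([618.046,  44.301, 245.487]), 'tcp_rot': array([-3.14 , -0.006, -0.171]), 'contact_force': array([ 0.591,  0.793, -1.133]), 'wrist_torque': array([-0.035,  0.014,  0.042]), 'opening': np.float64(0.7), 'grasp_force': np.float64(0.0)}
```

```bash
cat > gate.py <<'E'
from h import *
J=[616.2,41.4,-.173]
H=place(J,[115,8,88])[0]
def gp(th,off=19,rad=188): # tcp xy,yaw
    yaw=J[2]-th;p=place([H[0],H[1],yaw],[-rad,off,0])[0];return p[0],p[1],yaw
def rows(th0,ths,z0,zs,**k):
    x0,y0,w0=gp(th0,**k);m=R.from_euler('xyz',[np.pi,0,w0])
    for t,z in zip(ths,zs):
        x,y,w=gp(t,**k);d=m.inv().apply(np.array([x-x0,y-y0,z-z0]))/1000
        print(np.round(t,3),np.round(d,4),'az',round(th0*0+t*-1*-1-th0,3))
if __name__=='__main__':
    x,y,w=gp(.92);print(x,y,w);to(x,y,200,w)
    for a in (.92,.52,.12): rows(a,[a-.08*i for i in range(1,6)],82,[82]*5)
E
python3 gate.py
```

```text
661.2858733466888 205.16726941471217 -1.093
shift [ 0.0149 -0.1658  0.0458] rot [-0.0039 -0.0047  0.9218] rows>= 7.0 t 10.7
0.84 [-0.0009  0.0151  0.    ] az -0.08
0.76 [-0.0006  0.0302  0.    ] az -0.16
0.68 [0.0009 0.0452 0.    ] az -0.24
0.6 [0.0036 0.0601 0.    ] az -0.32
0.52 [0.0074 0.0747 0.    ] az -0.4
0.44 [-0.0009  0.0151  0.    ] az -0.08
0.36 [-0.0006  0.0302  0.    ] az -0.16
0.28 [0.0009 0.0452 0.    ] az -0.24
0.2 [0.0036 0.0601 0.    ] az -0.32
0.12 [0.0074 0.0747 0.    ] az -0.4
0.04 [-0.0009  0.0151  0.    ] az -0.08
-0.04 [-0.0006  0.0302  0.    ] az -0.16
-0.12 [0.0009 0.0452 0.    ] az -0.24
-0.2 [0.0036 0.0601 0.    ] az -0.32
-0.28 [0.0074 0.0747 0.    ] az -0.4
```

```bash
python3 -c "
from gate import *
x,y,w=gp(.8,off=36);print(x,y,w);to(x,y,200,w)"
```

```text
654.8066825688434 205.14292219059402 -0.9730000000000001
shift [ 0.0086 -0.1647  0.0458] rot [-0.0036 -0.0049  0.8018] rows>= 6.0 t 10.7
```

```bash

python3 -m crank '[[0.002,-0.035,0,-0.001,-0.001,0.14,1],[0.004,-0.07,0.01,-0.003,-0.004,0.28,1],[0.006,-0.105,0.02,-0.003,-0.005,0.42,1],[0.008,-0.14,0.03,-0.003,-0.005,0.56,1],[0.0086,-0.1647,0.0458,-0.003,-0.005,0.7,1]]'>/dev/null 
python3 -m crank '[[0,0,0,0,0,0.1,1],[0,0,0,0,0,0.1,1]]'
python3 -c "
from gate import *
x,y,w=gp(.8,off=36);to(x,y,82,w);st()"
```

```text
clock: 11.35
eef_pos: [651.7, 205.5, 194.1]
tcp_rot: [3.133, 0.004, -0.971]
contact_force: [0.1, -0.9, 0.5]
opening: -0.002
grasp_force: 0.0
shift [ 0.0025 -0.0033  0.1121] rot [0.0082 0.0041 0.0017] rows>= 3.0 t 11.3
{'clock': np.float64(11.35), 'qpos': array([3.030e-01, 4.980e-01, 1.541e+00, 2.000e-03, 1.112e+00, 2.844e+00]), 'eef_pos': array([651.709, 205.517, 194.083]), 'tcp_rot': array([ 3.133,  0.004, -0.971]), 'contact_force': array([ 0.136, -0.884,  0.48 ]), 'wrist_torque': array([ 0.023,  0.003, -0.009]), 'opening': np.float64(-0.002), 'grasp_force': np.float64(0.0)}
```

```bash

python3 -m crank '[[0.0025,-0.003,0.03,0.004,0.002,0,1],[0.0025,-0.003,0.07,0.008,0.004,0,1],[0.0025,-0.003,0.1,0.008,0.004,0,1],[0.0025,-0.003,0.112,0.008,0.004,0,1],[0.0025,-0.003,0.112,0.008,0.004,0,1]]'
python3 -m crank '[[0,0.006,0,0,0,0,1],[0,0.012,0,0,0,0,1],[0,0.017,0,0,0,0,1]]'
python3 -m crank '[[-0.0009,0.0151,0,0,0,-0.08,1],[-0.0006,0.0302,0,0,0,-0.16,1],[0.0009,0.0452,0,0,0,-0.24,1],[0.0036,0.0601,0,0,0,-0.32,1],[0.0074,0.0747,0,0,0,-0.4,1]]'
python3 -c "
from gate import *
x,y,w=gp(.4);to(x,y,82,w);st()"
```

```text
clock: 11.85
eef_pos: [654.9, 203.7, 82.5]
tcp_rot: [3.141, 0.0, -0.97]
contact_force: [0.5, 0.3, 0.4]
opening: -0.004
grasp_force: 0.0
clock: 12.15
eef_pos: [642.3, 194.8, 86.1]
tcp_rot: [-3.136, -0.002, -0.971]
contact_force: [-0.7, -0.1, 0.5]
opening: 0.003
grasp_force: 0.0
clock: 12.65
eef_pos: [584.5, 146.6, 85.5]
tcp_rot: [-3.137, -0.003, -0.568]
contact_force: [1.2, 0.6, 0.9]
opening: -0.003
grasp_force: 0.5
shift [-0.0015  0.0001  0.0034] rot [-0.0043 -0.0034  0.0054] rows>= 1.0 t 12.7
{'clock': np.float64(12.65), 'qpos': array([2.430e-01, 5.130e-01, 1.807e+00, 1.000e-03, 8.150e-01, 2.381e+00]), 'eef_pos': array([584.46 , 146.608,  85.452]), 'tcp_rot': array([-3.137e+00, -3.000e-03, -5.680e-01]), 'contact_force': array([1.18 , 0.565, 0.913]), 'wrist_torque': array([ 0.083, -0.141,  0.012]), 'opening': np.float64(-0.003), 'grasp_force': np.float64(0.497)}
```

```bash

python3 -m crank '[[-0.0015,0.0151,0.002,-0.004,-0.003,-0.08,1],[-0.001,0.0302,0.003,-0.004,-0.003,-0.16,1],[0,0.0452,0.003,-0.004,-0.003,-0.24,1],[0.002,0.0601,0.003,-0.004,-0.003,-0.32,1],[0.002,0.0601,0.003,-0.004,-0.003,-0.32,1]]'
python3 -c "
from gate import *
x,y,w=gp(.0);to(x,y,82,w);st()"
```

```text
clock: 13.15
eef_pos: [553.1, 93.9, 81.9]
tcp_rot: [3.14, 0.0, -0.251]
contact_force: [-0.1, -0.1, -0.2]
opening: 0.003
grasp_force: 0.0
shift [-0.0007  0.014  -0.0001] rot [ 0.0016  0.0004 -0.078 ] rows>= 1.0 t 13.2
{'clock': np.float64(13.15), 'qpos': array([ 0.166,  0.471,  1.897, -0.002,  0.774,  1.99 ]), 'eef_pos': array([553.103,  93.94 ,  81.915]), 'tcp_rot': array([ 3.14 ,  0.   , -0.251]), 'contact_force': array([-0.124, -0.15 , -0.24 ]), 'wrist_torque': array([0.035, 0.019, 0.007]), 'opening': np.float64(0.003), 'grasp_force': np.float64(0.0)}
```

```bash

python3 -m crank '[[0,0.004,0,0,0,-0.03,1],[0,0.007,0,0,0,-0.055,1],[0,0.01,0,0,0,-0.078,1],[0,0.01,0,0,0,-0.078,1]]'
python3 -m crank '[[0,0.0015,0,0,0,0,1],[0,0.0015,0,0,0,0,1]]' | grep -E 'pos|force'
python3 -m crank '[[0,0.0015,0,0,0,0,1],[0,0.0015,0,0,0,0,1]]'| grep -E 'pos|force'
python3 -m crank '[[0,0.001,0,0,0,0,1],[0,0.001,0,0,0,0,1]]'| grep -E 'pos|force'
python3 -c "
from gate import *
x,y,w=gp(.0);to(x,y,82,w);f=grab('wrist','w5')"
```

```text
clock: 13.55
eef_pos: [551.4, 85.4, 81.2]
tcp_rot: [3.14, 0.001, -0.173]
contact_force: [-0.6, 0.9, 0.4]
opening: 0.0
grasp_force: 0.0
eef_pos: [551.1, 84.0, 81.0]
contact_force: [-0.3, 0.2, 0.4]
grasp_force: 0.1
eef_pos: [550.8, 82.5, 81.0]
contact_force: [-0.1, 0.7, 0.6]
grasp_force: 0.5
eef_pos: [550.6, 81.6, 81.0]
contact_force: [0.6, 1.5, 0.4]
grasp_force: 1.0
shift [-0.0014  0.0013 -0.001 ] rot [ 0.0014  0.001  -0.0004] rows>= 1.0 t 14.2
```

```bash
for i in 1; do :; done
python3 -m crank '[[0,0.0015,0,0,0,0,1],[0,0.0015,0,0,0,0,1]]' | grep -E 'pos|force'
python3 -m crank '[[0,0.0015,0,0,0,0,1],[0,0.0015,0,0,0,0,1]]'| grep -E 'pos|force'
python3 -m crank '[[0,0.001,0,0,0,0,1],[0,0.001,0,0,0,0,1]]'| grep -E 'pos|force'
python3 -m crank '[[0,0.001,0,0,0,0,1],[0,0.001,0,0,0,0,1]]'| grep -E 'pos|force'
```

```text
eef_pos: [550.3, 80.0, 81.0]
contact_force: [0.0, 2.0, 0.0]
grasp_force: 1.5
eef_pos: [550.0, 78.7, 81.0]
contact_force: [-1.1, 5.5, 1.3]
grasp_force: 2.3
eef_pos: [550.0, 78.6, 81.1]
contact_force: [-0.4, 11.1, -0.3]
grasp_force: 5.2
eef_pos: [550.0, 78.5, 81.1]
contact_force: [-0.5, 16.6, -1.4]
grasp_force: 8.1
```

```bash

python3 -m crank '[[0,0,0,0,0,0,1],[0,-0.008,0,0,0,0,1],[0,-0.03,0,0,0,0,1],[0,-0.04,-0.04,0,0,0,1],[0,-0.04,-0.09,0,0,0,1]]' 
python3 -m crank '[[0,0,-0.04,0,0,0,0],[0,0,-0.06,0,0,0,0],[0,0,-0.06,0,0,0,0]]' | grep -E 'pos|force'
python3 -c "
from gate import *
f=grab('wrist','w6');st();to(448,-282,225,-0.173)"
```

```text
clock: 15.5
eef_pos: [555.4, 116.6, 169.9]
tcp_rot: [3.138, 0.005, -0.172]
contact_force: [0.9, -0.4, 0.2]
opening: -0.005
grasp_force: 0.0
eef_pos: [558.7, 116.2, 234.5]
contact_force: [0.8, -0.3, 0.6]
grasp_force: 0.0
{'clock': np.float64(15.85), 'qpos': array([ 0.203,  0.285,  1.773, -0.002,  1.082,  1.948]), 'eef_pos': array([557.595, 115.998, 232.297]), 'tcp_rot': array([ 3.141e+00, -2.000e-03, -1.730e-01]), 'contact_force': array([ 0.439,  1.065, -1.733]), 'wrist_torque': array([ 0.012, -0.025,  0.002]), 'opening': np.float64(0.593), 'grasp_force': np.float64(0.0)}
shift [-0.0394  0.4109  0.0077] rot [ 0.0011 -0.002  -0.0002] rows>= 9.0 t 15.8
```

```bash

python3 -m crank '[[-0.004,0.044,0,0,0,-0.14,0],[-0.008,0.088,0.002,0,0,-0.28,0],[-0.012,0.132,0.004,0,0,-0.42,0],[-0.016,0.176,0.004,0,0,-0.56,0],[-0.02,0.22,0.004,0,0,-0.7,0]]' >/dev/null
python3 -c "
from h import *
to(448,-282,225,1.414)"
```

```text
shift [-0.1363  0.1349  0.001 ] rot [-0.0027  0.0035 -0.8874] rows>= 6.0 t 16.4
```

```bash

python3 -m crank '[[-0.027,0.027,0,0,0,-0.14,0],[-0.055,0.054,0,0,0,-0.28,0],[-0.082,0.081,0,0,0,-0.42,0],[-0.11,0.108,0,0,0,-0.56,0],[-0.136,0.135,0.001,0,0,-0.7,0]]' >/dev/null
python3 -m crank '[[0,0,0,0,0,-0.14,0],[0,0,0,0,0,-0.187,0],[0,0,0,0,0,-0.187,0],[0,0,0,0,0,-0.187,0]]' >/dev/null
python3 -c "
from h import *
f=grab('wrist','w7');st()
a=cv2.cvtColor(f['image'],cv2.COLOR_RGB2HSV);
m=((a[...,0]<8)|(a[...,0]>172))&(a[...,1]>170)&(a[...,2]>150)
n,l,s,c=cv2.connectedComponentsWithStats(m.astype(np.uint8));
for i in range(1,n):
  if s[i,4]>60: print(s[i],c[i],ray(f,*c[i],86))
g=load('w6');x=np.hstack([cv2.resize(g['image'],(400,300),interpolation=cv2.INTER_AREA),cv2.resize(f['image'],(400,300),interpolation=cv2.INTER_AREA)]);cv2.imwrite('pics/w67.png',x[:,:,::-1])"
```

```text
{'clock': np.float64(17.3), 'qpos': array([-0.559,  0.231,  1.863, -0.002,  1.05 , -0.394]), 'eef_pos': array([ 448.535, -279.686,  225.749]), 'tcp_rot': array([-3.139e+00,  1.000e-03,  1.406e+00]), 'contact_force': array([-0.515, -0.093,  0.201]), 'wrist_torque': array([ 0.005, -0.02 , -0.013]), 'opening': np.float64(0.998), 'grasp_force': np.float64(0.0)}
[237 174  29  27 608] [251.28289474 186.93092105] [ 446.83608326 -280.98278291   86.        ]
```

View pics/w67.png

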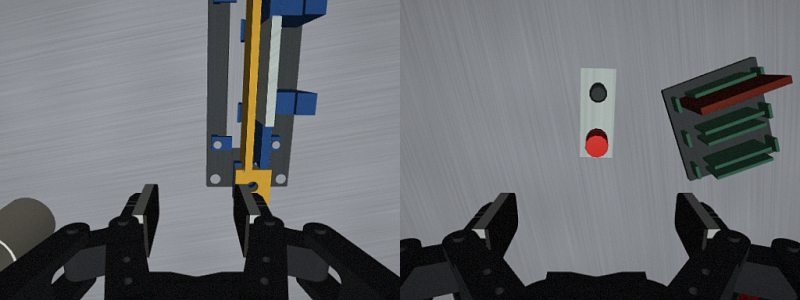

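The left half shows the gate shut, parallel to the fence, with its lug hole at about (254,187). The right half shows the pin's red head at (597,146) and the drift at (598,92), so the block lies along the tool x axis.

```bash
python3 -c "
from h import *
to(448.7,-280.3,72,1.406)"
```

```text
shift [-0.0004  0.0006  0.1537] rot [-0.0024  0.0011  0.0004] rows>= 4.0 t 17.3
```

```bash

python3 -m crank '[[0,0.0005,0.04,-0.002,0.001,0,0],[0,0.0005,0.08,-0.002,0.001,0,0],[0,0.0005,0.12,-0.002,0.001,0,0],[0,0.0005,0.14,-0.002,0.001,0,0],[0,0.0005,0.1535,-0.002,0.001,0,0]]' 40 >/dev/null
python3 -m crank '[[0,0,0,0,0,0,0],[0,0,0,0,0,0,0],[0,0,0,0,0,0,0.5],[0,0,0,0,0,0,0.8],[0,0,0,0,0,0,1]]'
python3 -m crank '[[0,0,0,0,0,0,1],[0,0,0,0,0,0,1],[0,0,0,0,0,0,1],[0,0,0,0,0,0,1]]'; python3 -c "
from h import *
st()"
```

```text
clock: 18.3
eef_pos: [449.7, -280.6, 74.0]
tcp_rot: [3.139, 0.001, 1.408]
contact_force: [0.1, -0.1, 0.0]
opening: 0.514
grasp_force: 0.0
clock: 18.7
eef_pos: [449.4, -280.4, 73.7]
tcp_rot: [3.14, 0.001, 1.408]
contact_force: [-0.8, -0.0, 6.2]
opening: 0.269
grasp_force: 38.9
{'clock': np.float64(18.7), 'qpos': array([-0.561,  0.447,  1.97 , -0.   ,  0.723, -0.397]), 'eef_pos': array([ 449.424, -280.421,   73.738]), 'tcp_rot': array([3.140e+00, 1.000e-03, 1.408e+00]), 'contact_force': array([-0.785, -0.018,  6.207]), 'wrist_torque': array([ 0.096,  0.196, -0.063]), 'opening': np.float64(0.269), 'grasp_force': np.float64(38.904)}
```

```bash

python3 -m crank '[[0,0,-0.01,0,0,0,1],[0,0,-0.025,0,0,0,1],[0,0,-0.045,0,0,0,1],[0,0,-0.08,0,0,0,1],[0,0,-0.115,0,0,0,1]]' >/dev/null
python3 -m crank '[[0,0,-0.03,0,0,0,1],[0,0,-0.03,0,0,0,1]]'
python3 -c "
from h import *
to(493,62.9,215,-0.173)"
```

```text
clock: 19.4
eef_pos: [451.1, -281.5, 223.0]
tcp_rot: [3.134, 0.003, 1.408]
contact_force: [-0.2, -0.2, -0.5]
opening: 0.269
grasp_force: 39.3
shift [ 0.3466 -0.0147  0.0067] rot [ 0.009  -0.0037  1.5806] rows>= 11.0 t 19.4
```

```bash

python3 -m crank '[[0.034,-0.001,0,0,0,0.14,1],[0.068,-0.003,0,0,0,0.28,1],[0.102,-0.004,0,0,0,0.42,1],[0.136,-0.005,0,0,0,0.56,1],[0.17,-0.007,0,0,0,0.7,1]]' >/dev/null
python3 -c "
from h import *
to(493,62.9,215,-0.173)"
```

```text
shift [ 0.1296 -0.1168  0.0027] rot [ 6.000e-04 -3.000e-04  8.745e-01] rows>= 6.0 t 19.9
```

```bash

python3 -m crank '[[0.024,-0.022,0,0,0,0.14,1],[0.048,-0.044,0,0,0,0.28,1],[0.072,-0.066,0,0,0,0.42,1],[0.096,-0.088,0,0,0,0.56,1],[0.115,-0.104,0.001,0,0,0.7,1]]' >/dev/null
python3 -m crank '[[0,0,0,0,0,0.14,1],[0,0,0,0,0,0.174,1],[0,0,0,0,0,0.174,1],[0,0,0,0,0,0.174,1]]' >/dev/null
python3 -c "
from h import *
to(493,62.9,165,-0.173);st()
f=grab('wrist','w8');crop(f,100,60,312,234,2.5,'w8')"
```

```text
shift [ 0.0003 -0.0209  0.0517] rot [ 0.0007 -0.0005  0.008 ] rows>= 2.0 t 20.8
{'clock': np.float64(20.8), 'qpos': array([ 8.400e-02,  1.830e-01,  1.948e+00, -1.000e-03,  1.010e+00,
        1.820e+00]), 'eef_pos': array([489.292,  42.387, 216.74 ]), 'tcp_rot': array([ 3.141e+00, -1.000e-03, -1.650e-01]), 'contact_force': array([-0.548,  0.996, -0.804]), 'wrist_torque': array([-0.023, -0.012,  0.046]), 'opening': np.float64(0.266), 'grasp_force': np.float64(39.292)}
```

View pics/w8.png

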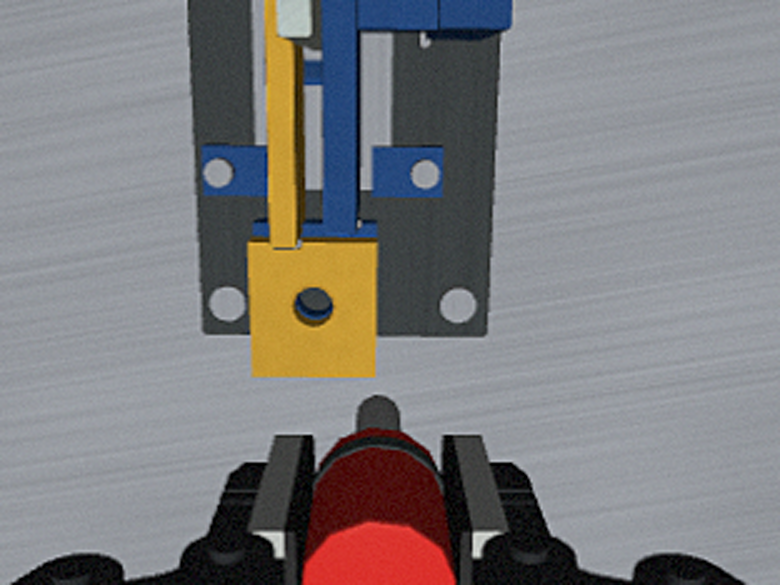

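The picture shows the yellow lug's hole centred at (313,306), with the blue lug's hole in line beneath it. The pin's tip is at about (379,396), and the head's far lower rim is at (379,431).

```bash
python3 - <<'E'
from h import *
f=load('w8');c=lambda a,b:(100+(a+.5)/2.5-.5,60+(b+.5)/2.5-.5)
T=np.array([489.3,42.4]);w=-.165;ex=np.array([np.cos(w),np.sin(w)]);ey=np.array([np.sin(w),-np.cos(w)])
t=lambda p:np.round([(p[:2]-T)@ex,(p[:2]-T)@ey],1)
h=ray(f,*c(313,306),78);print('hole',h,t(h))
print('hole edges',t(ray(f,*c(294,305),78)),t(ray(f,*c(333,305),78)),t(ray(f,*c(313,287),78)),t(ray(f,*c(313,325),78)))
print('tip',t(ray(f,*c(379,396),153))-[2.2,0],'rim',t(ray(f,*c(379,431),193))-[12,0])
print('lug corners',[t(ray(f,*c(*p),78)) for p in((248,243),(377,241),(376,376),(252,377))])
E
```

```text
hole [493.16467202  63.61380104  78.        ] [  0.3 -21.6]
hole edges [  0.7 -27.6] [  0.7 -15.2] [  6.5 -21.4] [ -5.9 -21.7]
tip [-3.8 -0.8] rim [-5.4 -0.9]
lug corners [array([ 20.5, -41.3]), array([21.1, -1.4]), array([-23. ,  -1.7]), array([-23.4, -41.8])]
```

```bash
cat > pinfit.py <<'E'
from h import *
def pinfit(f,z,T,w):
    a=cv2.cvtColor(f['image'],cv2.COLOR_RGB2HSV)
    red=((a[...,0]<8)|(a[...,0]>172))&(a[...,1]>150)
    m=(red&(a[...,2]>170)).astype(np.uint8)
    cs,_=cv2.findContours(m,cv2.RETR_EXTERNAL,cv2.CHAIN_APPROX_NONE);c=max(cs,key=cv2.contourArea)[:,0].astype(float)
    c=c[(c[:,1]<380)];print('red top bbox',c.min(0),c.max(0))
    cs=np.cos(w),np.sin(w);ex=np.array(cs);ey=np.array([np.sin(w),-np.cos(w)])
    L=np.array([ray(f,*p,z)[:2] for p in c])-T;q=np.c_[L@ex,L@ey]
    g=lambda x:np.hypot(q[:,0]-x[0],q[:,1]-x[1])-x[2]
    s=least_squares(g,[0,0,12],loss='soft_l1');print('top circle at z',z,np.round(s.x,2),'rms',np.std(g(s.x)))
    s=least_squares(lambda x:g([x[0],x[1],12.]),[0,0],loss='soft_l1');print(' r=12:',np.round(s.x,2))
    ys,xs=np.nonzero(red&(a[...,2]>50)&(np.abs(np.arange(512)-251)[None]<40));print('red far row',ys.min(),xs[ys==ys.min()])
E
python3 - <<'E'
from pinfit import *
f=load('w8');
for z in(225,229,233):pinfit(f,z,np.array([489.3,42.4]),-.165)
i=f['image'];print([ (v,i[v,251].tolist()) for v in range(212,246,1)])
E
```

```text
red top bbox [221. 269.] [281. 321.]
top circle at z 225 [-6.22 -1.11 11.49] rms 0.16657910738931347
 r=12: [-6.24 -1.11]
red far row 231 [247 248 249 250 251]
red top bbox [221. 269.] [281. 321.]
top circle at z 229 [-3.6  -1.11 11.09] rms 0.1608036183733701
 r=12: [-3.66 -1.11]
red far row 231 [247 248 249 250 251]
red top bbox [221. 269.] [281. 321.]
top circle at z 233 [-0.98 -1.12 10.69] rms 0.15502813454125303
 r=12: [-1.14 -1.11]
red far row 231 [247 248 249 250 251]
[(212, [158, 161, 168]), (213, [154, 156, 164]), (214, [158, 162, 169]), (215, [155, 158, 163]), (216, [161, 165, 166]), (217, [162, 167, 174]), (218, [64, 66, 66]), (219, [53, 53, 54]), (220, [62, 62, 60]), (221, [54, 58, 55]), (222, [61, 60, 63]), (223, [55, 58, 59]), (224, [57, 58, 56]), (225, [61, 59, 62]), (226, [62, 68, 65]), (227, [60, 63, 62]), (228, [60, 60, 59]), (229, [59, 62, 62]), (230, [56, 65, 62]), (231, [64, 24, 24]), (232, [77, 13, 7]), (233, [82, 20, 20]), (234, [48, 19, 12]), (235, [23, 31, 30]), (236, [9, 15, 17]), (237, [31, 32, 28]), (238, [61, 67, 72]), (239, [69, 16, 13]), (240, [79, 18, 12]), (241, [76, 17, 7]), (242, [79, 18, 18]), (243, [78, 21, 19]), (244, [78, 22, 15]), (245, [79, 20, 21])]
```

```bash

python3 -m crank '[[0.0045,-0.0205,0,0,0,0.008,1],[0.0045,-0.0205,0.02,0,0,0.008,1],[0.0045,-0.0205,0.04,0,0,0.008,1],[0.0045,-0.0205,0.06,0,0,0.008,1],[0.0045,-0.0205,0.06,0,0,0.008,1]]'
python3 -m crank '[[0,0,0,0,0,0,1],[0,0,0,0,0,0,1]]' | grep -E 'pos|force'
python3 - <<'E'
from pinfit import *
f=grab('wrist','w9');st()
i=f['image'];a=cv2.cvtColor(i,cv2.COLOR_RGB2HSV)
y=((a[...,0]>15)&(a[...,0]<32)&(a[...,1]>130)&(a[...,2]>60))
ch=lambda p,h:'R' if (h[0]<8 or h[0]>172) and h[1]>130 else 'Y' if 15<h[0]<32 and h[1]>120 else 'B' if 100<h[0]<125 and h[1]>110 else '#' if h[2]<40 else '+' if h[2]<90 else '.'
for v in range(90,250,3): print(v,''.join(ch(i[v,u],a[v,u]) for u in range(200,305,2)))
E
```

```text
clock: 21.35
eef_pos: [495.7, 61.5, 154.8]
tcp_rot: [3.14, 0.003, -0.174]
contact_force: [-0.3, -0.3, -1.7]
opening: 0.271
grasp_force: 39.4
eef_pos: [498.2, 61.8, 158.0]
contact_force: [0.7, -0.4, -0.0]
grasp_force: 39.4
{'clock': np.float64(21.6), 'qpos': array([ 1.210e-01,  2.780e-01,  1.979e+00, -1.000e-03,  8.820e-01,
        1.867e+00]), 'eef_pos': array([498.24 ,  61.879, 158.052]), 'tcp_rot': array([ 3.142e+00, -3.000e-03, -1.740e-01]), 'contact_force': array([ 0.359, -0.396, -0.889]), 'wrist_torque': array([-0.027, -0.055,  0.029]), 'opening': np.float64(0.269), 'grasp_force': np.float64(39.389)}
90 +++++++++.....BYYYYYYYY......BBBBBBBBBB....++++++++++
93 +++++++++.....BYYYYYYYYBBBBBBBBBBBBBBBB....++++++++++
96 +++++++++.....BYYYYYYYYBBBBBBBBBBBBBBBB....++++++++++
99 +++++++++.....BYYYYYYYYBBBBBBBBBBBBBBBB....++++++++++
102 +++++++++......YYYYYYYYBBBBBBBBBBBBBBBB....++++++++++
105 +++++++++......YYYYYYYY......BBBBBBBBBB....++++++++++
108 +++++++++......YYYYYYYY......BBBBBBBBBB....++++++++++
111 +++++++++......YYYYYYYY......BBBBBBBBB.....++++++++++
114 +++++++++......YYYYYYYY
[... 1940 characters left out ...]
++++
216 ++++++++++YYYYYYYYYYYYBBBBBBBBYYYYYYYYYYYY+++++++++++
219 ++++++++++YYYYYYYYYYYYYY++++YYYYYYYYYYYYYY+++++++++++
222 ..........YYYYYYYYYYYY+++++++YYYYYYYYYYYYY...........
225 ..........YYYYYYYYYYYY++++++++YYYYYYYYYYYY...........
228 ..........YYYYYYYYYYYY++++++++YYYYYYYYYYYY...........
231 ...........YYYYYYYYYYY++RR++++YYYYYYYYYYYY...........
234 .....++++#+BBYYYYYYYRRRR+RRRRRRRYYYYYYYB#+#++++......
237 .....++++++BBYYYY.R#############RRYYYYYB#++++++......
240 .....+++++##BYYY.###++RRRRRRRRR++##RYYY###+++++......
243 ....++++++###YY##+RRRRRRRRRRRRRRR++#RYYB##++++++.....
246 ###+++++++##BY#++RRRRRRRRRRRRRRRRRR+#YYBB#++++++#####
249 ###++++++#R###+RRRRRRRRRRRRRRRRRRRRRR+Y###+++++++####
```

```bash
python3 - <<'E'
from pinfit import *
f=load('w9');i=f['image'];T=np.array([498.2,61.9]);w=-.174
ex=np.array([np.cos(w),np.sin(w)]);ey=np.array([np.sin(w),-np.cos(w)]);t=lambda p:np.round([(p[:2]-T)@ex,(p[:2]-T)@ey],1)
for u in(248,252,255):print(u,[(v,i[v,u].tolist()) for v in range(203,223)])
print([(u,i[212,u].tolist()) for u in list(range(238,246))+list(range(257,266))])
print([(u,i[227,u].tolist()) for u in list(range(240,247))+list(range(256,263))])
for v in(205.5,206.5):print('hole far',v,t(ray(f,251.5,v,77))-[6.5,0])
for v in(217.5,218.5):
  for z in(92,94.3,96):print('tip',v,z,t(ray(f,251.5,v,z))-[2.2,0],t(ray(f,251.5,v,z+6))-[5,0])
for z in(166,170.3,174):pinfit(f,z,T,w)
E
```

```text
248 [(203, [207, 160, 54]), (204, [204, 157, 53]), (205, [204, 150, 45]), (206, [77, 74, 70]), (207, [52, 61, 69]), (208, [55, 62, 62]), (209, [66, 70, 72]), (210, [69, 72, 71]), (211, [65, 71, 72]), (212, [74, 76, 73]), (213, [51, 60, 68]), (214, [9, 25, 48]), (215, [22, 34, 51]), (216, [19, 32, 48]), (217, [26, 55, 91]), (218, [40, 68, 115]), (219, [64, 59, 54]), (220, [57, 59, 61]), (221, [65, 62, 62]), (222, [66, 68, 66])]
252 [(203, [213, 165, 58]), (204, [201, 150, 50]), (205, [155, 124, 52]), (206, [43, 56, 70]), (207, [64, 70, 72]), (208, [69, 76, 74]), (209, [63, 67, 71]), (210, [66, 71, 71]), (211, [70, 73, 77]), (212, [72, 77, 77]), (213, [62, 67, 71]), (214, [13, 28, 50]), (215, [10, 30, 50]), (216, [23, 35, 53]), (217, [12, 25, 47]), (218, [63, 72, 82]), (219, [60, 61, 55]), (220, [63, 64, 63]), (221, [61, 62, 65]), (222, [59, 62, 59])]
255 [(203, [206, 160, 52]), (204, [208, 160, 55]), (205, [204, 153, 48]), (206, [109, 95, 64]), (207, [52, 63, 74]), (208, [64, 68, 73]), (209, [66, 72, 76]), (210, [64, 68, 71]), (211, [67, 73, 73]), (212, [75, 77, 75]), (213, [19, 34, 5
[... 933 characters left out ...]
.5 92 [-4.1 -0.7] [-4.7 -0.7]
tip 217.5 94.3 [-3.3 -0.7] [-3.8 -0.7]
tip 217.5 96 [-2.6 -0.7] [-3.2 -0.7]
tip 218.5 92 [-4.7 -0.7] [-5.3 -0.7]
tip 218.5 94.3 [-3.9 -0.7] [-4.4 -0.7]
tip 218.5 96 [-3.2 -0.7] [-3.8 -0.7]
red top bbox [221. 269.] [281. 321.]
top circle at z 166 [-6.36 -1.06 11.52] rms 0.16098421964678902
 r=12: [-6.38 -1.05]
red far row 231 [247 248 249 250 251]
red top bbox [221. 269.] [281. 321.]
top circle at z 170.3 [-3.56 -1.05 11.1 ] rms 0.15500306440837416
 r=12: [-3.61 -1.05]
red far row 231 [247 248 249 250 251]
red top bbox [221. 269.] [281. 321.]
top circle at z 174 [-1.15 -1.05 10.73] rms 0.14985649122443512
 r=12: [-1.28 -1.04]
red far row 231 [247 248 249 250 251]
```

```bash

python3 -m crank '[[-0.0025,0,0.004,0,0,0,1],[-0.0025,0,0.008,0,0,0,1],[-0.0025,0,0.011,0,0,0,1],[-0.0025,0,0.011,0,0,0,1],[-0.0025,0,0.011,0,0,0,1]]'
cat > asc.py <<'E'
from pinfit import *
import sys
f=grab('wrist',sys.argv[1]);st()
i=f['image'];a=cv2.cvtColor(i,cv2.COLOR_RGB2HSV)
ch=lambda h:'R' if (h[0]<8 or h[0]>172) and h[1]>130 else 'Y' if 15<h[0]<32 and h[1]>120 and h[2]>150 else 'y' if 15<h[0]<32 and h[1]>120 else 'B' if 100<h[0]<125 and h[1]>110 else '#' if h[2]<40 else '+' if h[2]<90 else '.'
for v in range(int(sys.argv[2]),int(sys.argv[3])): print(v,''.join(ch(a[v,u]) for u in range(228,276)))
s=r0=None
from rig import r
s=r.sense();z=s['eef_pos'][2];T=s['eef_pos'][:2];w=s['tcp_rot'][2]
ex=np.array([np.cos(w),np.sin(w)]);ey=np.array([np.sin(w),-np.cos(w)]);t=lambda p:np.round([(p[:2]-T)@ex,(p[:2]-T)@ey],1)
for v in range(int(sys.argv[2]),int(sys.argv[3])):print(v,'hole',t(ray(f,251.5,v-.5,77))[0]-6.5,'tip',t(ray(f,251.5,v-.5,z-63.7))[0]-2.2,'tap',t(ray(f,251.5,v-.5,z-57.7))[0]-5)
E
python3 asc.py w10 196 234
```

```text
clock: 22.1
eef_pos: [495.0, 62.3, 145.8]
tcp_rot: [3.141, -0.001, -0.174]
contact_force: [0.8, -0.7, -1.0]
opening: 0.267
grasp_force: 39.4
{'clock': np.float64(22.15), 'qpos': array([ 1.230e-01,  2.930e-01,  1.993e+00, -1.000e-03,  8.550e-01,
        1.869e+00]), 'eef_pos': array([495.088,  62.329, 145.949]), 'tcp_rot': array([ 3.141e+00, -1.000e-03, -1.740e-01]), 'contact_force': array([-0.221,  1.   , -1.487]), 'wrist_torque': array([-0.007,  0.016, -0.022]), 'opening': np.float64(0.271), 'grasp_force': np.float64(39.388)}
196 YYYYYYYYYYYYYYYYYYYYYYYYYYYYYYYYYYYYYYYYYYYYYYYY
197 YYYYYYYYYYYYYYYYYYYYYYYYYYYYYYYYYYYYYYYYYYYYYYYY
198 YYYYYYYYYYYYYYYYYYYYYYYYYYYYYYYYYYYYYYYYYYYYYYYY
199 YYYYYYYYYYYYYYYYYYYYYYYYYYYYYYYYYYYYYYYYYYYYYYYY
200 YYYYYYYYYYYYYYYYYYYYYYYYYYYYYYYYYYYYYYYYYYYYYYYY
201 YYYYYYYYYYYYYYYYYYYYYYYYYYYYYYYYYYYYYYYYYYYYYYYY
202 YYYYYYYYYYYYYYYYYYYYYYYYYYYYYYYYYYYYYYYYYYYYYYYY
203 YYYYYYYYYYYYYYYYYYYYYYYYYYYYYYYYYYYYYYYYYYYYYYYY
204 YYYYYYYYYYYYYYYYYYYYYYYYYYYYYYYYYYYYYYYYYYYYYYYY
205 YYYYYYYYYYYYYYYYYYYYYYYYYYYYYYYYYYYYYYYYYYYYYYYY
206 YYYYYYYYYYYYYYYYYYYYYYYYYYYYYYYYY
[... 2452 characters left out ...]
.6 tap -2.2
216 hole -8.4 tip -2.2 tap -2.8
217 hole -9.0 tip -2.8000000000000003 tap -3.4
218 hole -9.7 tip -3.4000000000000004 tap -4.0
219 hole -10.3 tip -4.0 tap -4.6
220 hole -11.0 tip -4.6 tap -5.2
221 hole -11.6 tip -5.300000000000001 tap -5.8
222 hole -12.2 tip -5.9 tap -6.4
223 hole -12.9 tip -6.5 tap -7.0
224 hole -13.5 tip -7.1000000000000005 tap -7.6
225 hole -14.2 tip -7.8 tap -8.2
226 hole -14.8 tip -8.4 tap -8.8
227 hole -15.4 tip -9.0 tap -9.4
228 hole -16.1 tip -9.600000000000001 tap -10.0
229 hole -16.7 tip -10.3 tap -10.6
230 hole -17.4 tip -10.899999999999999 tap -11.2
231 hole -18.0 tip -11.5 tap -11.8
232 hole -18.7 tip -12.2 tap -12.4
233 hole -19.3 tip -12.8 tap -13.1
```

```bash

python3 -m crank '[[0.0008,0,0.002,0,0,0,1],[0.0008,0,0.004,0,0,0,1],[0.0008,0,0.006,0,0,0,1],[0.0008,0,0.008,0,0,0,1]]' | grep -E 'pos|force'
python3 -m crank '[[0,0,0.002,0,0,0,1],[0,0,0.004,0,0,0,1]]' | grep -E 'pos|force'
python3 -m crank '[[0,0,0.002,0,0,0,1],[0,0,0.004,0,0,0,1]]' | grep -E 'pos|force'
```

```text
eef_pos: [495.8, 62.2, 137.8]
contact_force: [-0.5, -0.5, -0.2]
grasp_force: 39.4
eef_pos: [495.8, 62.2, 133.8]
contact_force: [0.2, 1.8, -0.6]
grasp_force: 39.4
eef_pos: [495.8, 62.2, 129.8]
contact_force: [-0.2, -0.8, -1.4]
grasp_force: 39.4
```

```bash

python3 -m crank '[[0,0,0.002,0,0,0,1],[0,0,0.004,0,0,0,1]]' | grep -E 'pos|force'
python3 -m crank '[[0,0,0.002,0,0,0,1],[0,0,0.004,0,0,0,1]]' | grep -E 'pos|force'
python3 -m crank '[[0,0,0.002,0,0,0,1],[0,0,0.004,0,0,0,1]]' | grep -E 'pos|force'
```

```text
eef_pos: [495.8, 62.2, 125.8]
contact_force: [0.3, -0.2, -0.4]
grasp_force: 39.4
eef_pos: [495.9, 62.2, 121.8]
contact_force: [0.4, 0.3, -0.9]
grasp_force: 39.4
eef_pos: [495.8, 62.2, 117.8]
contact_force: [-0.3, -1.0, -0.5]
grasp_force: 39.4
```

Through both lugs without force. Continuing until the head seats.

```bash

python3 -m crank '[[0,0,0.003,0,0,0,1],[0,0,0.006,0,0,0,1]]' | grep -E 'pos|force'
python3 -m crank '[[0,0,0.003,0,0,0,1],[0,0,0.006,0,0,0,1]]' | grep -E 'pos|force'
python3 -m crank '[[0,0,0.001,0,0,0,1],[0,0,0.002,0,0,0,1]]' | grep -E 'pos|force'
python3 -m crank '[[0,0,0.001,0,0,0,1],[0,0,0.001,0,0,0,1]]' | grep -E 'pos|force'
python3 -m crank '[[0,0,0.001,0,0,0,1],[0,0,0.001,0,0,0,1]]' | grep -E 'pos|force'
```

```text
eef_pos: [495.9, 62.2, 111.7]
contact_force: [0.4, 0.7, -1.3]
grasp_force: 39.4
eef_pos: [495.8, 62.1, 105.7]
contact_force: [-0.1, -0.5, 0.0]
grasp_force: 39.4
eef_pos: [495.9, 62.2, 103.8]
contact_force: [0.7, -0.1, -1.0]
grasp_force: 39.4
eef_pos: [495.8, 62.2, 102.9]
contact_force: [0.0, -0.9, -1.1]
grasp_force: 39.4
eef_pos: [495.8, 62.2, 101.9]
contact_force: [0.3, -0.5, -0.5]
grasp_force: 39.4
```

```bash

python3 -m crank '[[0,0,0.001,0,0,0,1],[0,0,0.001,0,0,0,1]]' | grep -E 'pos|force'
python3 -m crank '[[0,0,0.0005,0,0,0,1],[0,0,0.0005,0,0,0,1]]' | grep -E 'pos|force'
python3 -m crank '[[0,0,0.0005,0,0,0,1],[0,0,0.0005,0,0,0,1]]' | grep -E 'pos|force'
```

```text
eef_pos: [496.0, 62.2, 101.7]
contact_force: [-3.0, -0.3, 9.9]
grasp_force: 40.6
eef_pos: [496.0, 62.3, 101.6]
contact_force: [-5.6, 0.5, 15.5]
grasp_force: 41.2
eef_pos: [496.1, 62.4, 101.6]
contact_force: [-7.5, 0.5, 21.9]
grasp_force: 41.9
```

```bash

python3 -m crank '[[0,0,-0.0015,0,0,0,0.7],[0,0,-0.0015,0,0,0,0.5],[0,0,-0.0015,0,0,0,0.3],[0,0,-0.0015,0,0,0,0],[0,0,-0.0015,0,0,0,0]]' | grep -E 'pos|force|open'
python3 -m crank '[[0,0,-0.02,0,0,0,0],[0,0,-0.06,0,0,0,0],[0,0,-0.1,0,0,0,0],[0,0,-0.1,0,0,0,0],[0,0,-0.1,0,0,0,0]]' | grep -E 'pos|force|open'
python3 - <<'E'
from gate import *
p=place(J,[-80,-1,0])[0];print(p);to(p[0],p[1],165,-.173);to(p[0],p[1],82,-.173)
f=grab('wrist','w11');q=grab('top','t11');s=grab('side','s11')
a=cv2.cvtColor(f['image'],cv2.COLOR_RGB2HSV)
m=((a[...,0]<8)|(a[...,0]>172))&(a[...,1]>150)&(a[...,2]>150)
n,l,st_,c=cv2.connectedComponentsWithStats(m.astype(np.uint8))
for i in range(1,n):
  if st_[i,4]>60: print('red',st_[i],c[i],ray(f,*c[i],114))
ch=lambda h:'R' if (h[0]<8 or h[0]>172) and h[1]>130 else 'Y' if 15<h[0]<32 and h[1]>120 else 'B' if 100<h[0]<125 and h[1]>110 else '#' if h[2]<40 else '+' if h[2]<90 else '.'
for v in range(20,330,7): print(v,''.join(ch(a[v,u]) for u in range(190,320,2)))
E
```

```text
eef_pos: [495.8, 62.1, 101.3]
contact_force: [-0.3, 0.7, 0.1]
opening: 0.957
grasp_force: 0.0
eef_pos: [496.2, 62.3, 202.1]
contact_force: [-0.6, -0.4, 0.5]
opening: 0.999
grasp_force: 0.0
[537.22203882  54.18599422   0.        ]
shift [0.0417 0.0008 0.0372] rot [-0.     -0.0029 -0.0013] rows>= 2.0 t 26.1
shift [0.0415 0.0008 0.1202] rot [-0.     -0.0029 -0.0013] rows>= 3.0 t 26.1
red [233 192  36  34 899] [250.66073415 208.32258065] [492.71884082  64.17616838 114.        ]
20 ..++++++++++++++......YYYYY........BBBBBBB....#++++++++++++++++++
27 ..++++++++++++++......YYYYY........BBBBBBB....+++++++++++++++++++
34 ..++++++++++++++......YYYYY........BBBBBBB....+++++++++++++++++++
41 ..++++++++++++++......YYYYY........BBBBBBB....BBBBBBBBBBBBBBBBBBB
48 ..#+++++++++++++......YYYYY........BBBBBBBBBBBBBBBBBBBBBBBBBBBBBB
55 ..++++++++++++++......YYYYY........BBBBBBBBBBBBBBBBBBBBBBBBBBBBBB
62 ..++++++++++++++......YYYYY........BBBBBBBBBBBBBBBBBBBBBBBBBBBBBB
69 ...+++++++++++++......YYYYY........BBBBBBBBBBBBBBBBBBBBBBBBBBBBBB
76 ...+++++++++++++.....BYYYYY........BBBBBBBBBB+BBBBBBBBBBBBBBBBBBB

[... 1816 characters left out ...]

265 .................................................................
272 .................................................................
279 .................................................................
286 .................................................................
293 .................................................................
300 .................................................................
307 .................................................................
314 .................................................................
321 .................................................................
328 .................................................................
```

```bash
python3 - <<'E'
from gate import *
f=load('w11');T=np.array([496.2,62.3]);w=-.173
ex=np.array([np.cos(w),np.sin(w)]);ey=np.array([np.sin(w),-np.cos(w)]);t=lambda p:np.round([(p[:2]-T)@ex,(p[:2]-T)@ey],1)
i=f['image'];v=139
print([(u,i[v,u].tolist()) for u in range(230,276)][::1])
for u in(233,244,256,272):print(u,t(ray(f,u,v,88)))
E
```

```text
[(230, [22, 48, 98]), (231, [121, 126, 131]), (232, [143, 146, 152]), (233, [102, 108, 127]), (234, [166, 142, 74]), (235, [188, 151, 44]), (236, [180, 142, 43]), (237, [182, 144, 49]), (238, [184, 142, 53]), (239, [180, 139, 48]), (240, [179, 139, 48]), (241, [180, 140, 50]), (242, [178, 138, 45]), (243, [183, 142, 48]), (244, [188, 154, 45]), (245, [103, 77, 11]), (246, [109, 117, 131]), (247, [140, 144, 154]), (248, [140, 146, 150]), (249, [135, 137, 146]), (250, [141, 143, 150]), (251, [134, 140, 143]), (252, [135, 138, 143]), (253, [135, 139, 146]), (254, [136, 141, 143]), (255, [122, 125, 133]), (256, [58, 60, 63]), (257, [15, 40, 80]), (258, [27, 63, 106]), (259, [41, 70, 117]), (260, [37, 65, 109]), (261, [41, 67, 112]), (262, [19, 58, 104]), (263, [35, 64, 110]), (264, [32, 62, 109]), (265, [30, 62, 109]), (266, [36, 63, 110]), (267, [33, 64, 109]), (268, [41, 66, 113]), (269, [32, 62, 110]), (270, [34, 64, 111]), (271, [11, 37, 73]), (272, [26, 55, 99]), (273, [35, 64, 113]), (274, [31, 61, 112]), (275, [34, 63, 112])]
233 [ 37.9 -13.4]
244 [37.9 -5.9]
256 [37.9  2.4]
272 [37.9 13.5]
```

```bash

python3 -m crank '[[0.02,0.0008,0,0,-0.002,0,0],[0.0415,0.0008,0.02,0,-0.002,0,0],[0.0415,0.0008,0.06,0,-0.002,0,0],[0.0415,0.0008,0.095,0,-0.002,0,0],[0.0415,0.0008,0.12,0,-0.002,0,0]]' 60 | grep -E 'pos|force|open|rot'
python3 -m crank '[[0,0,0,0,0,0,0],[0,0,0,0,0,0,0],[0,0,0,0,0,0,0.3],[0,0,0,0,0,0,0.5],[0,0,0,0,0,0,0.6]]' | grep -E 'pos|force|open|rot'
python3 -m crank '[[0,0,0,0,0,0,0.7],[0,0,0,0,0,0,0.8],[0,0,0,0,0,0,1],[0,0,0,0,0,0,1],[0,0,0,0,0,0,1]]' | grep -E 'pos|force|open|rot'
python3 -c "
from h import *
st()"
```

```text
eef_pos: [534.6, 53.9, 77.9]
tcp_rot: [3.14, 0.005, -0.175]
contact_force: [0.1, 0.2, 0.2]
opening: 1.0
grasp_force: 0.0
eef_pos: [537.3, 54.3, 82.7]
tcp_rot: [-3.142, -0.001, -0.174]
contact_force: [-0.1, 0.4, -0.1]
opening: 0.515
grasp_force: 0.0
eef_pos: [537.0, 53.8, 82.5]
tcp_rot: [3.141, -0.0, -0.174]
contact_force: [-1.5, -2.8, 8.1]
opening: 0.293
grasp_force: 60.1
{'clock': np.float64(27.8), 'qpos': array([ 9.800e-02,  4.450e-01,  1.944e+00, -1.000e-03,  7.530e-01,
        1.843e+00]), 'eef_pos': array([536.967,  53.841,  82.484]), 'tcp_rot': array([ 3.141, -0.   , -0.174]), 'contact_force': array([-1.505, -2.76 ,  8.146]), 'wrist_torque': array([-0.412,  0.273,  0.07 ]), 'opening': np.float64(0.293), 'grasp_force': np.float64(60.082)}
```

```bash

python3 -m crank '[[0,0,0,0,0,0,1],[0,0,0,0,0,0,1],[0,0,0,0,0,0,1],[0,0,0,0,0,0,1],[0,0,0,0,0,0,1]]' 70 | grep -E 'clock|pos|force|open'
python3 - <<'E'
from h import *
f=grab('side','s12')
a=cv2.cvtColor(f['image'],cv2.COLOR_RGB2HSV)
m=((a[...,0]<8)|(a[...,0]>172))&(a[...,1]>150)&(a[...,2]>90)
n,l,s,c=cv2.connectedComponentsWithStats(m.astype(np.uint8))
print([(s[i].tolist(),c[i].round()) for i in range(1,n) if s[i,4]>20]);print('expected pin head middle',proj(f,[[493,63.5,96]]))
E
```

```text
clock: 28.3
eef_pos: [537.0, 53.9, 82.5]
contact_force: [-2.0, -2.1, 8.2]
opening: 0.292
grasp_force: 68.3
[([218, 186, 7, 12, 69], array([221., 191.])), ([359, 199, 20, 26, 101], array([368., 212.])), ([365, 198, 29, 22, 109], array([380., 208.])), ([333, 224, 15, 19, 25], array([340., 233.])), ([450, 252, 62, 98, 2927], array([489., 296.]))]
expected pin head middle [[220.42952038 192.86172072]]
```

The pin head shows where expected, the opening matches the 26 mm stack, and the grip is firm at 68 N. Handing in.

```bash
python3 -c "
from rig import sign_off
print(sign_off())"
```

```text
the job is handed in; nothing more can be done
None
```

I handed the job in after 28 s of the 72 s, and no verdict came back: the rib stands on the foot bar, the gate is shut, the pin's head is on the upper lug, and the fingers are still squeezing gate and fence at about 68 N.

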